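# Make up a cutting die: inserts into the die board, retaining plate over its pins

## Task

Make up the cutting die for the next run: pull open the top drawer of the grey cabinet, take out every die insert in it and press each one flush into a pocket of the plywood die board, whichever pocket you like. Then bring the blue retaining plate over and slide it about on the two locating pins until it drops over both and lies flat on the board, with the insert heads standing through its windows, and shut the drawer again. Leave the other things on the bench where they are.

Things in the scene. Friction and masses are not known exactly. Their poses are not given: they have to be found in the camera images.
- die_board: the die make-up bed, fixed: a plywood die board, 250 (its x) x 196 (its y) mm, on an aluminium base 286 x 220 x 24 mm. Origin: centre of the base's underside, on the bench; z up. The board's top is 50 mm above the bench. It has four pockets and two steel locating pins, all alike either way round.
- board_top (a point): centre of the die board's top face, 50 mm above the bench. The two pins stand 95 mm from it along the board's x, either way: 12 mm thick, 24 mm high above the board, with a bullet nose over their last 9 mm.
- pocket1 (a point): centre of the floor of pocket 1 of the die board. All four are alike: 74 (board's x) x 54 (board's y) mm, 10 mm deep: a carrier lies in one with 2 mm to spare on each side, its top level with the board's, its head standing 16 mm above. Centres lie 48 mm along the board's x and 50 mm along its y from its middle.
- pocket2 (a point): centre of the floor of pocket 2 of the die board. All four are alike: 74 (board's x) x 54 (board's y) mm, 10 mm deep: a carrier lies in one with 2 mm to spare on each side, its top level with the board's, its head standing 16 mm above. Centres lie 48 mm along the board's x and 50 mm along its y from its middle.
- pocket3 (a point): centre of the floor of pocket 3 of the die board. All four are alike: 74 (board's x) x 54 (board's y) mm, 10 mm deep: a carrier lies in one with 2 mm to spare on each side, its top level with the board's, its head standing 16 mm above. Centres lie 48 mm along the board's x and 50 mm along its y from its middle.
- pocket4 (a point): centre of the floor of pocket 4 of the die board. All four are alike: 74 (board's x) x 54 (board's y) mm, 10 mm deep: a carrier lies in one with 2 mm to spare on each side, its top level with the board's, its head standing 16 mm above. Centres lie 48 mm along the board's x and 50 mm along its y from its middle.
- plate: blue retaining plate, 240 (its x) x 176 (its y) x 5 mm, about 450 g, loose on the bench. Origin: centre of its underside, z up. Four windows 66 x 40 mm over the pockets, for the insert heads; two pin holes 15 mm across, on its x axis, 95 mm either side of the middle. Fits either way round.
- plate_handle (a point): middle of the plate's black bar handle, 38 mm above the plate's underside over its centre. The bar runs along the plate's x: 100 mm long, 12 mm thick, from 31 to 45 mm above the underside, on two legs 40 mm either side of the middle.
- cabinet: low grey two-drawer cabinet, fixed: 170 (its x) x 286 (its y) x 110 mm, with green drawer fronts facing its -x. Origin: on the bench, at the middle of the foot of its front (the fronts stand 12 mm proud of this, towards -x; the cabinet runs 170 mm back along its +x). The top drawer slides out along its -x.
- drawer_handle (a point): middle of the top drawer's bar handle: a round steel bar 10 mm thick and 110 mm long along the cabinet's y, 88 mm above the bench (22 mm below the cabinet's top), 40 mm (to the bar's middle) in front of the drawer front; moves with the drawer. It can be taken from above.
- drawer (a joint): how far the top drawer is pulled out, m: 0 shut, 0.11 fully open (a stop at each end). Stays where left (about 2 N friction). Floor 62 mm above the bench, 90 x 262 mm inside, lips 12 mm high at sides and back; front panel up to 109 mm above the bench. Only fully out do the inserts stand clear of the cabinet.
- insert1: die insert, two half-moon cutting rules on orange rubber: silver carrier 70 (its x) x 50 (y) x 10 mm, on it, centred, a head 56 x 30 x 16 mm (wood, orange rubber on top), 26 mm high in all, about 160 g. Origin: centre of underside, z up. Take it by the head, across its 30 mm. Starts in the top drawer, head up, side by side, long side along the slide; None if absent.
- insert2: die insert, a double ring of cutting rule on green rubber: silver carrier 70 (its x) x 50 (y) x 10 mm, on it, centred, a head 56 x 30 x 16 mm (wood, green rubber on top), 26 mm high in all, about 160 g. Origin: centre of underside, z up. Take it by the head, across its 30 mm. Starts in the top drawer, head up, side by side, long side along the slide; None if absent.
- insert3: die insert, a long slot of cutting rule on yellow rubber: silver carrier 70 (its x) x 50 (y) x 10 mm, on it, centred, a head 56 x 30 x 16 mm (wood, yellow rubber on top), 26 mm high in all, about 160 g. Origin: centre of underside, z up. Take it by the head, across its 30 mm. Starts in the top drawer, head up, side by side, long side along the slide; None if absent.
- insert4: die insert, three small rings of cutting rule on red rubber: silver carrier 70 (its x) x 50 (y) x 10 mm, on it, centred, a head 56 x 30 x 16 mm (wood, red rubber on top), 26 mm high in all, about 160 g. Origin: centre of underside, z up. Take it by the head, across its 30 mm. Starts in the top drawer, head up, side by side, long side along the slide; None if absent.
- knife: orange and black snap-off knife, 150 x 20 x 14 mm; loose on the bench, not part of the job
- pencil: blue pencil, 183 x 8 x 7 mm; loose on the bench, not part of the job
- tape: roll of brown tape lying flat, 92 mm across, 24 mm high; loose on the bench, not part of the job
- mallet: rubber mallet with a wooden handle, 215 mm long, head 85 x 48 mm; loose on the bench, not part of the job
- straightedge: steel straightedge, 300 x 34 x 5 mm; loose on the bench, not part of the job
- glue: white glue bottle with an orange cap, 54 mm across, 140 mm high; loose on the bench, not part of the job

How it is judged:
By the outcome, as a careful person would: the job done as asked, in the order asked, and still so for the second after the job is handed in, with the robot touching nothing.
Of insert1, insert2, insert3, insert4 only 2 to 4 are there at a start; the rules pass over those that are not, and their reading is None.
At some moment in a run one of plate may be knocked a few centimetres aside while the robot is not near it.
Once in a run the grip may slacken for a moment while it holds something.
It also fails if it takes over 210 s, if anything falls off the work surface, if the arm or the gripper's body presses on something with over 40 N, if the wrist force passes 120 N, or if a joint passes its speed limit or range.

## Robot

A 7-joint arm with a two-finger parallel gripper is mounted at the origin on the work surface. World frame = base frame: x ahead of the robot, y to its left, z up, the work surface at z = 0. Lengths are in m, angles in degrees, forces in N, time in s.
With the tool pointing down it reaches from about 0.425 to 0.875 m from the base axis. Payload 4.7 kg.
Tool frame: the origin (TCP) lies at the very end of the fingers, on their centre line; the grasp point (between the pads) lies 19 mm behind it; z points along the fingers, y is the line along which they close (so a half turn about z gives the same grasp; the last joint's range is limited). The gripper opens to 87 mm and grips with 3 to 60 N. Pads are 19 mm wide; open, the fingers measure 117 mm over their backs; the gripper's body (75 mm by 190 mm) begins 51 mm behind the grasp point.
Start: joints at [-73.791, 18.392, -4.016, 83.108, 1.295, 78.541, -3.26], TCP at [0.173, 0.627, 0.199] pointing down, gripper open.
Joint ranges: [-163.93, 163.93], [-17.29, 119.83], [-79.2, 71.16], [3.27, 140.29], [-89.18, 269.18], [5.43, 117.66], [-154.24, 154.24]. Speed limits (degrees/s): [147.25, 147.25, 180, 180, 180, 180, 180].

## Interface

Orientations are given as [roll, pitch, yaw] about the fixed x, y, z axes, in that order (R = Rz(yaw) Ry(pitch) Rx(roll)).
In Python, from cell import get_obs, eyes, env gives the robot as it stands.
- The arm moves only by the tool servo_tool, never from a script. Its argument "series" is a list that holds one entry, the list of rows, each a list of 7 numbers: the shift along the tool's x, y, z in units of 300 mm (1.0 is 300 mm), then the turn, a rotation vector about the tool's x, y, z in units of pi rad (1.0 is pi rad), then the opening, from 0 (shut) to 1 (fully open). In form: [[[tx, ty, tz, wx, wy, wz, gripper], ...]]. A call has 1 to 12 rows; each row is the pose to reach, as a shift and turn from the pose commanded when the call began, along the tool's axes at that moment, turning the shorter way round; what a row does not reach only later rows make up. A row lasts 1/12 s, in which the tool goes at most 41.7 mm and 7.16 degrees, less where a joint would pass 70% of its speed; a pose out of reach is approached as far as the arm can. A call with a number of a shift or a turn outside -1 to 1 is refused whole. A call with a gripper value outside its range is refused whole. The fingers move at their own pace and stop on an object; "grip_force" is the grip in N (left out, the last holds). Time passes only in rows, so rows that repeat a pose let the fingers close. It gives the time, the measured TCP pose, the force, the opening and the grip force at its end, in the units of the state.
- get_obs(): the state, without advancing time (a new reading comes with each control period).
- eyes.read_camera(name): name is "scene" or "top"; returns a dict with "frame" (384x512x3 uint8, red, green, blue), "depth" (384x512 float32, m along the optical axis (not along the pixel's ray), 0 where there is no reading), "fx", "fy", "cx", "cy" (pixels), "distortion" ([k1, k2, p1, p2, k3] as OpenCV has them; the pictures are not rectified), "origin" and "rotation" of the camera in the world. Camera axes: x right, y down, z forward; pixel columns grow to the right and rows downward; lengths in m; the calibration is good to about 2 mm. A picture is of the moment at which its call begins.
- env.sign_off(): hands the job in; it is judged then, once.
The state is a dict: "time_s": time; "qpos": joint angles; "joint_velocities": joint speeds; "effort": joint torques, N m; "tool_pos": TCP position; "tool_rot": TCP orientation; "force": force on the tool from outside, world axes, zero at the start; "wrist_torque": the same for the moment, N m; "grip_width": finger opening in m; "grasp_force": force on a finger pad.
Only numpy, scipy, OpenCV 4.12 (cv2) and the standard library are available. Lean on these libraries where they do the work, as an engineer would, in place of code of your own. Each camera call takes 0.05 s, during which the arm holds its last target. There are 200 camera calls.

## Working session

There is one attempt and no reset: what is moved stays moved. The work goes in short steps, Python scripts to look and compute and a tool call to move; the robot and the scene stay as the last step left them, time stands still between calls to the robot, and variables do not carry over. Pictures are saved under pics/ and viewed, at most 14 in all, crops included, and the job is handed in when it is done.

Besides the shell and the picture viewer there is one more tool, called after "Call:" in YAML: its name, and indented under it one key for each argument. servo_tool: Moves the arm, as the interface text tells. Shifts and turns lie within -1 to 1; 1 stands for 300 mm of shift or pi rad of turn. Its arguments: {"type":"object","properties":{"series":{"type":"array"},"grip_force":{"type":"number"}},"required":["series"]}

```bash
ls; mkdir -p pics
cat > h.py <<'E'
import numpy as np, cv2
from cell import get_obs, eyes, env
def cam(n):
    c=eyes.read_camera(n); c['K']=np.array([[c['fx'],0,c['cx']],[0,c['fy'],c['cy']],[0,0,1]]); c['D']=np.array(c['distortion'],float)
    c['R']=np.array(c['rotation'],float); c['o']=np.array(c['origin'],float); return c
def rays(c,uv):
    p=cv2.undistortPoints(np.array(uv,float).reshape(-1,1,2),c['K'],c['D']).reshape(-1,2)
    return np.c_[p,np.ones(len(p))]@c['R'].T
def onplane(c,uv,z):
    d=rays(c,uv); return c['o']+d*((z-c['o'][2])/d[:,2])[:,None]
def cloud(c):
    h,w=c['depth'].shape; v,u=np.mgrid[:h,:w]
    return (c['o']+rays(c,np.c_[u.ravel(),v.ravel()])*c['depth'].ravel()[:,None]).reshape(h,w,3)
def save(c,n): cv2.imwrite('pics/'+n,cv2.cvtColor(c['frame'],cv2.COLOR_RGB2BGR))
E
python3 - <<'E'
from h import *
import pickle
for n in('top','scene'):
    c=cam(n); save(c,n+'0.png'); print(n,c['R'].round(3).tolist(),c['o'],c['fx'],c['distortion']); pickle.dump(c,open(n+'0.pkl','wb'))
o=get_obs(); print({k:np.round(v,3).tolist() for k,v in o.items()})
E
```

```text
pics
top [-174.164, 0.297, -88.483] [0.44578111 0.01746526 1.02226947] 353.69022146972145 [-0.07310517  0.          0.          0.          0.        ]
scene [-136.772, 0.896, 113.984] [1.29439383 0.37909269 0.98876017] 404.3469787964656 [-0.14464036  0.          0.          0.          0.        ]
{'time_s': 0.1, 'qpos': [-73.79, 18.433, -4.017, 83.168, 1.294, 78.542, -3.261], 'joint_velocities': [-0.046, -0.133, 0.044, -0.232, 0.025, -0.041, 0.042], 'effort': [0.0, -49.257, -0.405, -31.34, -0.064, 0.039, 0.0], 'tool_pos': [0.173, 0.626, 0.198], 'tool_rot': [-179.902, 0.004, 164.599], 'force': [0.62, -0.553, -0.66], 'wrist_torque': [-0.023, -0.05, 0.003], 'grasp_force': 0.0, 'grip_width': 0.087}
```

View pics/top0.png

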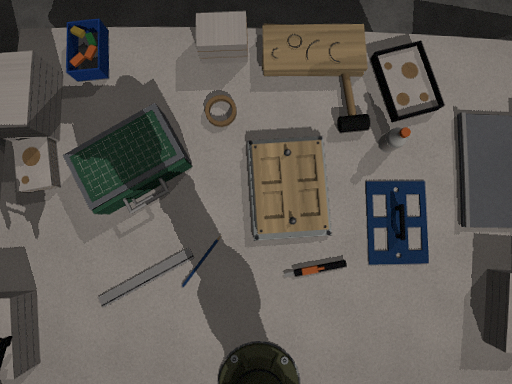

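View pics/scene0.png

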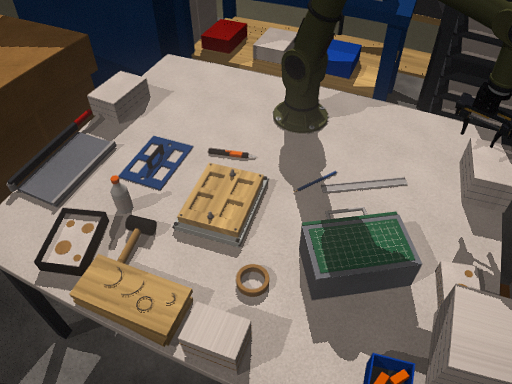

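The top view shows the cabinet at about (125,160) with its handle at (150,195), the die board at (290,188), and the plate at (397,222). The knife lies at (315,268) and the mallet head at (353,123). The camera rotation comes as rpy, so I'll convert it and then measure.

```bash
sed -i "s/c\['R'\]=np.array(c\['rotation'\],float)/c['R']=Rot.from_euler('xyz',c['rotation'],degrees=True).as_matrix()/; 1a from scipy.spatial.transform import Rotation as Rot" h.py
cat >> h.py <<'E'
def rect(P,m):
    "min-area rect of masked world points (trimmed by opening the mask): centre, size, angle of long side"
    m=cv2.morphologyEx(m.astype(np.uint8),cv2.MORPH_OPEN,np.ones((3,3)))
    n,l,s,_=cv2.connectedComponentsWithStats(m); k=1+s[1:,4].argmax(); q=P[l==k]
    (c,(w,h),a)=cv2.minAreaRect((q[:,:2]*1000).astype(np.float32))
    if w<h: w,h,a=h,w,a+90
    return np.round(c,1),round(w,1),round(h,1),round((a+90)%180-90,2),np.median(q[:,2]).round(4),len(q)
E
python3 - <<'E'
from h import *
import pickle
for n in('top','scene'):
    c=pickle.load(open(n+'0.pkl','rb')); c['R']=Rot.from_euler('xyz',c['rotation'],degrees=True).as_matrix()
    P=cloud(c); Z=P[...,2]; h=cv2.cvtColor(c['frame'],cv2.COLOR_RGB2HSV); H,S,V=h[...,0].astype(int),h[...,1].astype(int),h[...,2].astype(int)
    ok=(c['depth']>0)&(P[...,0]>.2)&(P[...,0]<.95)&(abs(P[...,1])<.7)
    print(n,'bench z',np.median(Z[ok&(abs(Z)<.02)]))
    print('board',rect(P,ok&(abs(Z-.05)<.007)&(P[...,1]<.2)&(H>8)&(H<32)&(S>50)))
    print('plate',rect(P,ok&(H>100)&(H<128)&(S>120)&(Z<.03)&(P[...,1]<.1)))
    print('bar',rect(P,ok&(Z>.030)&(Z<.06)&(P[...,1]<-.1)&(V<70)&(P[...,0]<.56)))
    print('cab',rect(P,ok&(Z>.098)&(Z<.122)&(P[...,1]>.1)&(P[...,1]<.6)))
    print('handle',rect(P,ok&(Z>.075)&(Z<.0975)&(P[...,1]>.1)&(P[...,1]<.6)&(P[...,0]<.5)))
E
```

```text
top bench z -0.00014623807174474202
board (array([550.6, -72.3]), 250.9, 194.2, 5.28, np.float64(0.0495), 4083)
plate (array([ 457.8, -390.1]), 236.5, 175.9, 2.58, np.float64(0.0046), 3214)
bar (array([ 263.3, -659.3]), 125.6, 7.8, -3.32, np.float64(0.044), 302)
cab (array([608.7, 373.3]), 287.1, 186.4, -58.37, np.float64(0.1108), 7143)
handle (array([481.6, 336.1]), 72.4, 34.3, 89.02, np.float64(0.0916), 136)
scene bench z 0.0022782684157407473
board (array([550.5, -72.8]), 257.0, 198.9, 5.12, np.float64(0.0521), 2656)
plate (array([ 502.8, -389.2]), 178.6, 152.4, -88.19, np.float64(0.0076), 513)
bar (array([ 461.4, -387.5]), 100.9, 13.6, 1.76, np.float64(0.0446), 94)
cab (array([609.7, 375.2]), 287.4, 187.5, -58.38, np.float64(0.1131), 6158)
handle (array([482., 334.]), 57.1, 18.1, -70.29, np.float64(0.0938), 72)
```

```bash
cat >> h.py <<'E'
def plan(x,y,z,yaw,frm=None):
    "numbers for a move from the present (or given xyz,yaw) pose, mm/deg, tool pointing down; also levels the tool"
    o=get_obs(); p,R=np.array(o['tool_pos']),Rot.from_euler('xyz',o['tool_rot'],degrees=True)
    if frm is not None: p,R=np.array(frm[:3])/1000,Rot.from_euler('xyz',[180,0,frm[3]],degrees=True)
    T=Rot.from_euler('xyz',[180,0,yaw],degrees=True)
    d=R.inv().apply(np.array([x,y,z])/1000-p)/.3; w=(R.inv()*T).as_rotvec()/np.pi
    n=max(np.linalg.norm(d)*300/41.7,np.linalg.norm(w)*180/7.16)
    print('->',[x,y,z,yaw],(d.round(4)+0.).tolist(),(w.round(4)+0.).tolist(),'rows %.1f'%n)
def st():
    o=get_obs(); print({k:np.round(o[k],4).tolist() for k in('time_s','tool_pos','tool_rot','force','grip_width','grasp_force')})
E
python3 - <<'E'
from h import *
import pickle
a=np.radians(31.6); ex=np.array([np.cos(a),np.sin(a)]); ey=np.array([-ex[1],ex[0]])
for n in('top','scene'):
    c=pickle.load(open(n+'0.pkl','rb')); c['R']=Rot.from_euler('xyz',c['rotation'],degrees=True).as_matrix()
    P=cloud(c); q=(P[...,:2]-[.609,.374]); X=q@ex*1000; Y=q@ey*1000; Z=P[...,2]
    m=(abs(Y)<50)&(Z>.07)&(Z<.098)&(X>-160)&(X<-105)
    print(n,m.sum(),np.percentile(X[m],[5,25,50,75,95]).round(1),Y[m].min(),Y[m].max(),np.percentile(Z[m],[50,95]))
    t=(Z>.1)&(Z<.122)&(abs(X)<150)&(abs(Y)<170); print(np.percentile(X[t],[.5,99.5]),np.percentile(Y[t],[.5,99.5]))
plan(497.4,305.4,130,121.6);
E
```

```text
top 142 [-137.4 -135.7 -133.3 -130.6 -128.3] -49.967981278910926 49.296377428358056 [0.09168897 0.09434272]
[-92.51688698  89.91558339] [-141.64831016  141.11584478]
scene 117 [-134.  -130.6 -128.7 -126.9 -124.8] -49.81323642558561 48.87682240386079 [0.09358038 0.09691572]
[-89.45344115  93.75315557] [-142.22586019  141.75679925]
-> [497.4, 305.4, 130, 121.6] [-1.3279, -0.7427, 0.2283] [-0.0005, 0.0002, 0.2389] rows 11.1
```

Call:
servo_tool:
  series:
    - [[-0.664,-0.371,0,0,0,0.119,0.37],[-0.664,-0.371,0,0,0,0.119,0.37],[-0.664,-0.371,0,0,0,0.119,0.37],[-0.664,-0.371,0,0,0,0.119,0.37],[-0.664,-0.371,0,0,0,0.119,0.37],[-0.664,-0.371,0,0,0,0.119,0.37],[-0.664,-0.371,0,0,0,0.119,0.37],[-0.664,-0.371,0,0,0,0.119,0.37]]

```text
time_s: 0.77
tool_pos: [0.3362, 0.4652, 0.1989]
tool_rot: [-180.0, -0.0, 143.0]
force: [-0.9, 1.3, -0.0]
grip_width: 0.0416
grasp_force: 0.0
```

```bash
python3 -c "
from h import *
st(); plan(497,305,130,121.6)"
```

```text
{'time_s': 0.7667, 'tool_pos': [0.3362, 0.4652, 0.1989], 'tool_rot': [-179.9833, -0.0105, 142.9785], 'force': [-0.886, 1.254, -0.0299], 'grip_width': 0.0416, 'grasp_force': 0.0}
-> [497, 305, 130, 121.6] [-0.7495, -0.1037, 0.2295] [-0.0001, 0.0, 0.1188] rows 5.7
```

Call:
servo_tool:
  series:
    - [[-0.75,-0.104,0.23,0,0,0.119,0.37],[-0.75,-0.104,0.23,0,0,0.119,0.37],[-0.75,-0.104,0.23,0,0,0.119,0.37],[-0.75,-0.104,0.23,0,0,0.119,0.37],[-0.75,-0.104,0.23,0,0,0.119,0.37],[-0.75,-0.104,0.23,0,0,0.119,0.37],[-0.75,-0.104,0.23,0,0,0.119,0.37],[-0.75,-0.104,0.33,0,0,0.119,0.37],[-0.75,-0.104,0.41,0,0,0.119,0.37],[-0.75,-0.104,0.41,0,0,0.119,0.37]]

```text
time_s: 1.6
tool_pos: [0.4919, 0.3067, 0.0708]
tool_rot: [-179.5, -0.0, 121.9]
force: [-0.8, 0.7, -0.4]
grip_width: 0.0322
grasp_force: 0.0
```

Call:
servo_tool:
  series:
    - [[0,0,0,0,0,0,0],[0,0,0,0,0,0,0],[0,0,0,0,0,0,0],[0,0,0,0,0,0,0],[0,0,0,0,0,0,0],[0,0,0,0,0,0,0]]
  grip_force: 30

```text
time_s: 2.1
tool_pos: [0.497, 0.307, 0.077]
tool_rot: [179.9, -0.0, 121.8]
force: [0.5, 0.4, -0.5]
grip_width: 0.0028
grasp_force: 0.0
```

```bash
python3 -c "
from h import *
st(); plan(497-.8517*112,305-.524*112,76,121.6)"
```

```text
{'time_s': 2.1, 'tool_pos': [0.497, 0.307, 0.077], 'tool_rot': [179.9125, -0.0145, 121.7628], 'force': [0.4594, 0.3793, -0.4809], 'grip_width': 0.0028, 'grasp_force': 0.0}
-> [401.6096, 246.312, 76, 121.6] [-0.0048, -0.3768, 0.0027] [0.0005, -0.0001, 0.0009] rows 2.7
```

```bash
python3 -c "
from h import *
c=cam('scene'); f=c['frame'][120:300,270:450]; cv2.imwrite('pics/s1.png',cv2.resize(f[...,::-1],None,fx=3.3,fy=3.3,interpolation=2)); st()"
```

```text
{'time_s': 2.15, 'tool_pos': [0.4969, 0.3069, 0.0767], 'tool_rot': [179.936, -0.0125, 121.7547], 'force': [-0.0159, -0.9483, -0.4232], 'grip_width': 0.0018, 'grasp_force': 0.0}
```

View pics/s1.png

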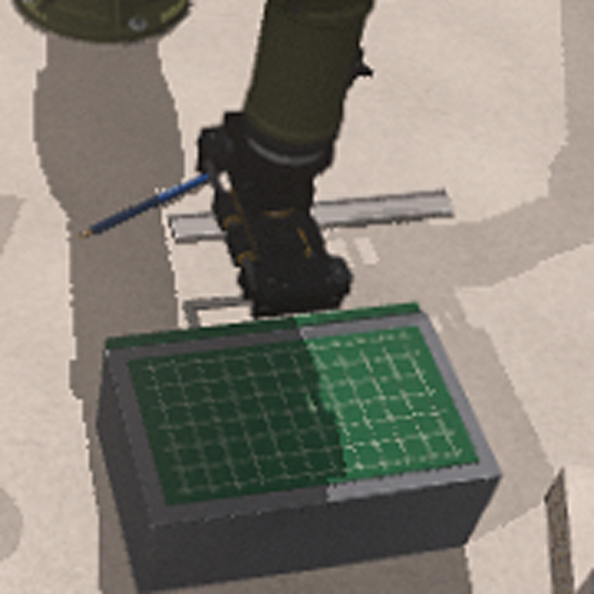

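The picture shows the gripper just in front of the cabinet front. The bar is visible at left, at about (190–250, 300) in the crop, and the fingers have closed on nothing. I'll measure the bar's current position against the fingers.

Run:
```python
from h import *
a=np.radians(31.6); ex=np.array([np.cos(a),np.sin(a)]); ey=np.array([-ex[1],ex[0]])
for n in('top','scene'):
    c=cam(n)
    P=cloud(c); q=(P[...,:2]-[.609,.374]); X=q@ex*1000; Y=q@ey*1000; Z=P[...,2]
    for lo,hi in((-60,-30),(-30,30),(30,60)):
        m=(Y>lo)&(Y<hi)&(Z>.06)&(Z<.105)&(X>-160)&(X<-97)
        print(n,lo,m.sum(),np.percentile(X[m],[5,25,50,75,95]).round(1) if m.any() else '',np.percentile(Z[m],[5,50,95]).round(4) if m.any() else '')
    f=c['frame'][130:230,60:200] if n=='top' else None
    if f is not None: cv2.imwrite('pics/t1.png',cv2.resize(f[...,::-1],None,fx=5,fy=5,interpolation=2))
```

```text
top -60 86 [-136.7 -133.  -126.9 -113.5  -99.9] [0.088  0.0915 0.0946]
top -30 18 [-136.9 -135.1 -133.1 -130.4 -127.6] [0.088  0.0918 0.0938]
top 30 0  
scene -60 51 [-133.5 -130.5 -127.5 -119.4 -107.6] [0.0895 0.0934 0.0962]
scene -30 38 [-135.5 -131.2 -129.1 -127.3 -125.3] [0.0889 0.093  0.1035]
scene 30 1 [-103.5 -103.5 -103.5 -103.5 -103.5] [0.0959 0.0959 0.0959]
```

View pics/t1.png

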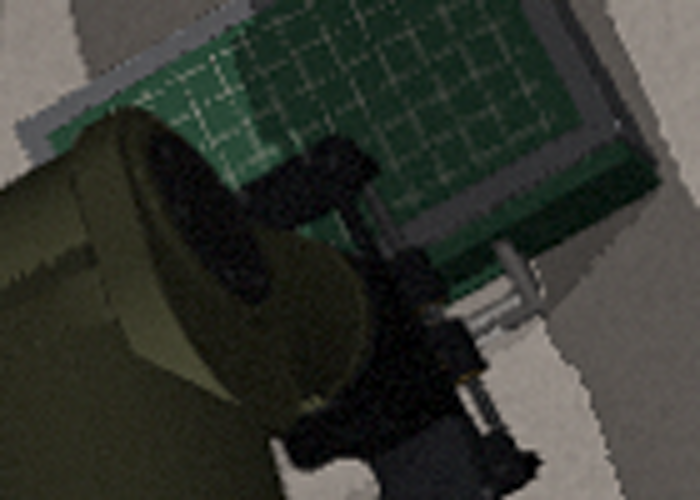

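The bar hasn't moved: it is still at X≈-131, directly between the closed fingers. The pads were probably above or around it without reaching it, so I'll reopen and go lower, putting the grasp point on the bar.

Call:
servo_tool:
  series:
    - [[0,0,0,0,0,0,0.37],[0,0,0,0,0,0,0.37],[0,0,0,0,0,0,0.37],[0,0,0,0,0,0,0.37],[0,0,0.03,0,0,0,0.37],[0,0,0.03,0,0,0,0.37],[0,0,0.03,0,0,0,0.37]]

```text
time_s: 2.83
tool_pos: [0.4959, 0.3062, 0.0661]
tool_rot: [-179.9, 0.0, 121.8]
force: [-0.3, 0.0, 0.2]
grip_width: 0.0306
grasp_force: 0.0
```

Call:
servo_tool:
  series:
    - [[0,0,0,0,0,0,0],[0,0,0,0,0,0,0],[0,0,0,0,0,0,0],[0,0,0,0,0,0,0],[0,0,0,0,0,0,0],[0,0,0,0,0,0,0]]
  grip_force: 30

```text
time_s: 3.33
tool_pos: [0.4972, 0.3071, 0.0685]
tool_rot: [179.9, -0.0, 121.8]
force: [-2.0, -1.2, 15.9]
grip_width: 0.0036
grasp_force: 14.1
```

Call:
servo_tool:
  series:
    - [[0,0,0,0,0,0,0.37],[0,0,0,0,0,0,0.37],[0,0,0,0,0,0,0.37],[0,0,0,0,0,0,0.37],[0,0,0.035,0,0,0,0.37],[0,0,0.035,0,0,0,0.37],[0,0,0.035,0,0,0,0.37]]

```text
time_s: 3.92
tool_pos: [0.4956, 0.3061, 0.0552]
tool_rot: [-179.9, 0.0, 121.8]
force: [0.6, -0.8, 0.3]
grip_width: 0.0314
grasp_force: 0.0
```

Call:
servo_tool:
  series:
    - [[0,0,0,0,0,0,0],[0,0,0,0,0,0,0],[0,0,0,0,0,0,0],[0,0,0,0,0,0,0],[0,0,0,0,0,0,0],[0,0,0,0,0,0,0]]
  grip_force: 30

```text
time_s: 4.42
tool_pos: [0.497, 0.3069, 0.0568]
tool_rot: [179.9, -0.0, 121.8]
force: [0.8, 0.1, 0.1]
grip_width: 0.009
grasp_force: 30.0
```

Run:
```python
from h import *
a=np.radians(31.6); ex=np.array([np.cos(a),np.sin(a)]); ey=np.array([-ex[1],ex[0]])
st()
for n in('top','scene'):
    c=cam(n); P=cloud(c); q=(P[...,:2]-[.609,.374]); X=q@ex*1000; Y=q@ey*1000; Z=P[...,2]
    m=(abs(Y)<55)&(Z>.06)&(Z<.105)&(X>-160)&(X<-110)
    for lo in range(-55,55,10):
        k=m&(Y>lo)&(Y<lo+10)
        if k.sum()>3: print(n,lo,k.sum(),np.median(X[k]).round(1),np.median(Z[k]).round(4))
```

```text
{'time_s': 4.4167, 'tool_pos': [0.497, 0.3069, 0.0568], 'tool_rot': [179.9359, -0.0031, 121.7576], 'force': [0.8378, 0.0887, 0.1143], 'grip_width': 0.009, 'grasp_force': 29.9991}
top -55 27 -129.0 0.0912
top -45 13 -133.3 0.0912
top -35 14 -133.4 0.0909
top -25 6 -133.2 0.0919
scene -55 15 -125.0 0.0942
scene -45 12 -129.0 0.0936
scene -35 12 -129.3 0.0945
scene -25 11 -127.0 0.0946
scene -15 23 -126.8 0.0928
scene -5 4 -135.6 0.093
```

The bar is held now. The effective fingertip sits about 20 mm higher than the reported z, which I'll calibrate later by touch. Next I pull the drawer.

Call:
servo_tool:
  series:
    - [[0,-0.05,0,0,0,0,0],[0,-0.1,0,0,0,0,0],[0,-0.15,0,0,0,0,0],[0,-0.2,0,0,0,0,0],[0,-0.25,0,0,0,0,0],[0,-0.3,0,0,0,0,0],[0,-0.34,0,0,0,0,0],[0,-0.36,0,0,0,0,0],[0,-0.37,0,0,0,0,0],[0,-0.37,0,0,0,0,0],[0,-0.37,0,0,0,0,0]]

```text
time_s: 5.43
tool_pos: [0.4046, 0.2506, 0.0569]
tool_rot: [179.6, -0.1, 121.8]
force: [5.9, 6.7, -8.7]
grip_width: 0.0088
grasp_force: 30.0
```

Run:
```python
from h import *
st()
```

```text
{'time_s': 5.4333, 'tool_pos': [0.4046, 0.2506, 0.0569], 'tool_rot': [179.5846, -0.0506, 121.7858], 'force': [5.9177, 6.7452, -8.7368], 'grip_width': 0.0088, 'grasp_force': 29.9978}
```

Call:
servo_tool:
  series:
    - [[0,0,0,0,0,0,0.4],[0,0,0,0,0,0,0.4],[0,0,0,0,0,0,0.4],[0,0,0,0,0,0,0.4],[0,0,-0.13,0,0,0,0.4],[0,0,-0.26,0,0,0,0.4],[0,0,-0.39,0,0,0,0.5],[-0.15,0,-0.477,0,0,0.1,0.5]]

```text
time_s: 6.1
tool_pos: [0.4193, 0.2242, 0.1988]
tool_rot: [179.7, -0.3, 115.2]
force: [2.0, 1.7, 0.5]
grip_width: 0.0399
grasp_force: 0.0
```

Call:
servo_tool:
  series:
    - [[-0.473,-0.012,0,0,0,0.4,0.5],[-0.473,-0.012,0,0,0,0.4,0.5],[-0.473,-0.012,0,0,0,0.4,0.5],[-0.473,-0.012,0,0,0,0.4,0.5],[-0.473,-0.012,0,0,0,0.4,0.5],[-0.473,-0.012,0,0,0,0.4,0.5],[-0.473,-0.012,0,0,0,0.4,0.5],[-0.473,-0.012,0,0,0,0.4,0.5],[-0.473,-0.012,0,0,0,0.4,0.5],[-0.473,-0.012,0,0,0,0.4,0.5],[-0.473,-0.012,0,0,0,0.4,0.5],[-0.473,-0.012,0,0,0,0.4,0.5]]

```text
time_s: 7.1
tool_pos: [0.4767, 0.0868, 0.1944]
tool_rot: [-180.0, 0.0, 42.8]
force: [-0.0, -0.0, 0.0]
grip_width: 0.0431
grasp_force: 0.0
```

Run:
```python
from h import *
st()
a=np.radians(31.6); ex=np.array([np.cos(a),np.sin(a)]); ey=np.array([-ex[1],ex[0]])
for n in('top','scene'):
    c=cam(n); save(c,n+'2.png'); P=cloud(c); q=(P[...,:2]-[.609,.374]); X=q@ex*1000; Y=q@ey*1000; Z=P[...,2]
    k=(abs(Y)<45)&(Z>.07)&(Z<.105)&(X>-260)&(X<-220); print(n,'bar X',np.median(X[k]))
    f=c['frame'][100:230,60:230] if n=='top' else c['frame'][170:310,270:440]
    cv2.imwrite('pics/%s2c.png'%n,cv2.resize(f[...,::-1],None,fx=4,fy=4,interpolation=2))
```

```text
{'time_s': 7.1, 'tool_pos': [0.4767, 0.0868, 0.1944], 'tool_rot': [-179.9855, 0.0289, 42.754], 'force': [-0.0136, -0.0284, 0.0049], 'grip_width': 0.0431, 'grasp_force': 0.0}
top bar X -241.28795481120147
scene bar X -236.93245396494294
```

View pics/top2c.png

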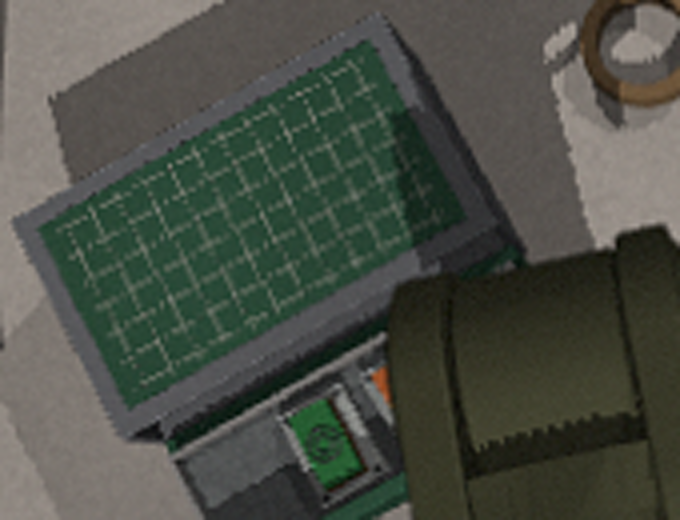

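Drawer out about 108 mm. The green insert shows at crop (325,440) and part of the orange one at (380,390), while the arm hides the rest, so I'll move it aside.

Call:
servo_tool:
  series:
    - [[-0.65,0.7,0,0,0,0,0.5],[-0.65,0.7,0,0,0,0,0.5],[-0.65,0.7,0,0,0,0,0.5],[-0.65,0.7,0,0,0,0,0.5],[-0.65,0.7,0,0,0,0,0.5],[-0.65,0.7,0,0,0,0,0.5],[-0.65,0.7,0,0,0,0,0.5],[-0.65,0.7,0,0,0,0,0.5]]

```text
time_s: 7.87
tool_pos: [0.4736, -0.2088, 0.1952]
tool_rot: [179.8, 0.2, 42.0]
force: [-0.1, -0.2, 0.3]
grip_width: 0.0434
grasp_force: 0.0
```

```bash
cat > ins.py <<'E'
from h import *
a=np.radians(31.6); ex=np.array([np.cos(a),np.sin(a)]); ey=np.array([-ex[1],ex[0]])
cols={'orange':(5,16),'green':(55,80),'yellow':(22,34),'red':(0,4)}
def inserts(z,box,names=('top','scene'),up=0):
    for n in names:
        c=cam(n); f=c['frame']; h=cv2.cvtColor(f,cv2.COLOR_RGB2HSV); v,u=np.mgrid[:384,:512]
        W=onplane(c,np.c_[u.ravel(),v.ravel()],z)[:,:2].reshape(384,512,2)
        P=cloud(c); Z=P[...,2]; ok=(abs(Z-z)<.008)&box(P)
        for k,(lo,hi) in cols.items():
            m=ok&(h[...,0]>=lo)&(h[...,0]<=hi)&(h[...,1]>140)&(h[...,2]>60)
            m=cv2.morphologyEx(m.astype(np.uint8),cv2.MORPH_CLOSE,np.ones((5,5))); N,l,s,_=cv2.connectedComponentsWithStats(m)
            if N<2: continue
            j=1+s[1:,4].argmax()
            if s[j,4]<40: continue
            cs,_=cv2.findContours((l==j).astype(np.uint8),0,2); p=onplane(c,cs[0].reshape(-1,2),z)[:,:2]*1000
            (ctr,(w,hh),an)=cv2.minAreaRect(p.astype(np.float32))
            if w<hh: w,hh,an=hh,w,an+90
            d=np.array(ctr)-[609,374]; print(n,k,s[j,4],np.round(ctr,1),'size',round(w,1),round(hh,1),'ang',round((an+90)%180-90,1),'cab XY',(d@ex).round(1),(d@ey).round(1))
    return
E
python3 - <<'E'
from ins import *
st()
inserts(.088,lambda P:(P[...,1]>.12)&(P[...,0]<.65))
c=cam('top'); f=c['frame'][100:230,50:220]; cv2.imwrite('pics/t3.png',cv2.resize(f[...,::-1],None,fx=4,fy=4,interpolation=2))
E
```

```text
{'time_s': 7.8667, 'tool_pos': [0.4736, -0.2088, 0.1952], 'tool_rot': [179.7629, 0.1533, 42.0469], 'force': [-0.1404, -0.2252, 0.2605], 'grip_width': 0.0434, 'grasp_force': 0.0}
top orange 223 [502.2 268.5] size 54.8 30.8 ang 35.5 cab XY -146.2 -33.9
top green 187 [469.8 324.9] size 51.7 27.0 ang 31.8 cab XY -144.3 31.1
top yellow 201 [534.7 217.4] size 52.6 28.2 ang 34.5 cab XY -145.3 -94.5
scene orange 174 [505.5 271.7] size 63.0 33.0 ang 34.9 cab XY -141.8 -32.9
scene green 127 [472.7 327.8] size 55.8 27.5 ang 31.1 cab XY -140.3 32.1
scene yellow 148 [536.7 220.2] size 56.4 28.7 ang 33.2 cab XY -142.1 -93.2
```

View pics/t3.png

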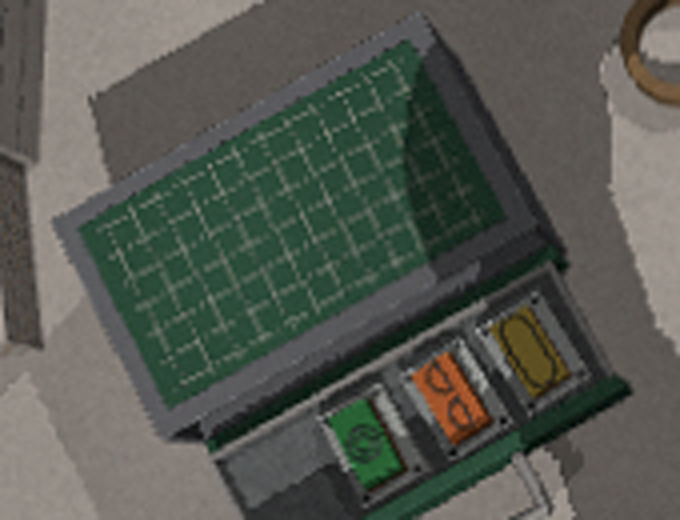

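Three inserts are present: green at crop (370,440), orange (450,395) and yellow (530,345). The red slot is empty. Sizes and spacing match the description. Yellow goes first.

Run:
```python
from h import *
plan(500,10,170,37.5); plan(535.7,218.8,100,33,frm=(500,10,170,37.5))
```

```text
-> [500, 10, 170, 37.5] [0.5323, -0.4572, 0.0814] [-0.0003, 0.0, 0.0286] rows 5.1
-> [535.7, 218.8, 100, 33] [0.5181, -0.4797, 0.2333] [0.0, 0.0, 0.025] rows 5.4
```

Call:
servo_tool:
  series:
    - [[0.532,-0.457,0.08,0,0,0.028,0.5],[0.532,-0.457,0.08,0,0,0.028,0.5],[0.532,-0.457,0.08,0,0,0.028,0.5],[0.532,-0.457,0.08,0,0,0.028,0.5],[0.532,-0.457,0.08,0,0,0.028,0.5],[0.532,-0.457,0.08,0,0,0.028,0.5],[0.532,-0.457,0.08,0,0,0.028,0.5]]

```text
time_s: 8.6
tool_pos: [0.4994, 0.0152, 0.1698]
tool_rot: [-179.9, 0.1, 38.2]
force: [1.3, -0.1, -0.1]
grip_width: 0.0435
grasp_force: 0.0
```

Call:
servo_tool:
  series:
    - [[0.518,-0.48,0,0,0,0.025,0.5],[0.518,-0.48,0,0,0,0.025,0.5],[0.518,-0.48,0,0,0,0.025,0.5],[0.518,-0.48,0,0,0,0.025,0.5],[0.518,-0.48,0,0,0,0.025,0.5],[0.518,-0.48,0,0,0,0.025,0.5],[0.518,-0.48,0.12,0,0,0.025,0.5],[0.518,-0.48,0.24,0,0,0.025,0.5],[0.518,-0.48,0.24,0,0,0.025,0.5],[0.518,-0.48,0.24,0,0,0.025,0.5]]

```text
time_s: 9.43
tool_pos: [0.5341, 0.2169, 0.0972]
tool_rot: [180.0, 0.3, 33.1]
force: [-0.6, 0.5, 1.7]
grip_width: 0.0434
grasp_force: 0.0
```

Run:
```python
from h import *
st(); plan(535.7,218.8,75,33); plan(535.7,218.8,60,33)
for n in('top','scene'):
    c=cam(n); P=cloud(c); q=P.reshape(-1,3); g=get_obs()['tool_pos']
    m=(np.hypot(q[:,0]-g[0],q[:,1]-g[1])<.05)&(q[:,2]>.09)&(q[:,2]<.2); v=q[m]; print(n,m.sum(), np.percentile(v[:,2],[1,5,20]) if m.any() else '')
```

```text
{'time_s': 9.4333, 'tool_pos': [0.5341, 0.2169, 0.0972], 'tool_rot': [179.9962, 0.262, 33.0548], 'force': [-0.6325, 0.5323, 1.7327], 'grip_width': 0.0434, 'grasp_force': 0.0}
-> [535.7, 218.8, 75, 33] [0.0083, -0.0023, 0.0741] [0.0, 0.0015, 0.0003] rows 0.5
-> [535.7, 218.8, 60, 33] [0.0085, -0.0023, 0.1241] [0.0, 0.0015, 0.0003] rows 0.9
top 38 [0.09006394 0.09021011 0.09150081]
scene 263 [0.09006938 0.09046429 0.09177107]
```

Call:
servo_tool:
  series:
    - [[0.006,0,0.035,0,0,0,0.5],[0.006,0,0.075,0,0,0,0.5],[0.006,0,0.075,0,0,0,0.5],[0.006,0,0.075,0,0,0,0.5]]

```text
time_s: 9.87
tool_pos: [0.5366, 0.219, 0.0753]
tool_rot: [-180.0, 0.1, 33.1]
force: [-0.1, -0.7, 0.6]
grip_width: 0.0437
grasp_force: 0.0
```

Call:
servo_tool:
  series:
    - [[0,0,0.012,0,0,0,0.5],[0,0,0.024,0,0,0,0.5],[0,0,0.024,0,0,0,0.5]]

```text
time_s: 10.12
tool_pos: [0.5368, 0.2192, 0.0682]
tool_rot: [-180.0, 0.0, 33.1]
force: [-0.0, -0.7, -0.0]
grip_width: 0.0435
grasp_force: 0.0
```

Call:
servo_tool:
  series:
    - [[0,0,0.012,0,0,0,0.5],[0,0,0.024,0,0,0,0.5],[0,0,0.024,0,0,0,0.5]]

```text
time_s: 10.37
tool_pos: [0.5366, 0.2191, 0.0607]
tool_rot: [-180.0, 0.1, 33.1]
force: [0.1, -1.0, 1.5]
grip_width: 0.0437
grasp_force: 0.0
```

Call:
servo_tool:
  series:
    - [[0,0,0.01,0,0,0,0.5],[0,0,0.02,0,0,0,0.5],[0,0,0.02,0,0,0,0.5]]

```text
time_s: 10.62
tool_pos: [0.5367, 0.2191, 0.0549]
tool_rot: [-180.0, 0.1, 33.1]
force: [-0.4, -0.3, -1.5]
grip_width: 0.0437
grasp_force: 0.0
```

Call:
servo_tool:
  series:
    - [[0,0,0.005,0,0,0,0.5],[0,0,0.01,0,0,0,0.5],[0,0,0.01,0,0,0,0.5]]

```text
time_s: 10.87
tool_pos: [0.537, 0.2193, 0.0523]
tool_rot: [-180.0, 0.0, 33.1]
force: [-0.6, -0.3, 0.1]
grip_width: 0.0433
grasp_force: 0.0
```

Call:
servo_tool:
  series:
    - [[0,0,0.005,0,0,0,0.5],[0,0,0.01,0,0,0,0.5],[0,0,0.01,0,0,0,0.5]]

```text
time_s: 11.12
tool_pos: [0.537, 0.2192, 0.0493]
tool_rot: [-180.0, 0.0, 33.1]
force: [0.3, 1.1, -1.0]
grip_width: 0.0433
grasp_force: 0.0
```

Call:
servo_tool:
  series:
    - [[0,0,0.004,0,0,0,0.5],[0,0,0.004,0,0,0,0.5],[0,0,0.004,0,0,0,0.5]]

```text
time_s: 11.37
tool_pos: [0.5375, 0.2195, 0.049]
tool_rot: [-180.0, -0.1, 33.1]
force: [-0.3, 0.2, 5.0]
grip_width: 0.044
grasp_force: 2.0
```

Call:
servo_tool:
  series:
    - [[0,0,0.004,0,0,0,0.5],[0,0,0.004,0,0,0,0.5],[0,0,0.004,0,0,0,0.5]]

```text
time_s: 11.62
tool_pos: [0.5384, 0.22, 0.0489]
tool_rot: [-180.0, -0.2, 33.1]
force: [-0.7, -0.3, 9.7]
grip_width: 0.0437
grasp_force: 4.4
```

Call:
servo_tool:
  series:
    - [[0,0,0.004,0,0,0,0.5],[0,0,0.004,0,0,0,0.5],[0,0,0.004,0,0,0,0.5]]

```text
time_s: 11.87
tool_pos: [0.5393, 0.2206, 0.0488]
tool_rot: [-180.0, -0.3, 33.1]
force: [-2.1, 0.3, 12.7]
grip_width: 0.0433
grasp_force: 6.5
```

Contact at reported z=49.0 against a true 72, so the tip is 23 mm higher than reported. I'll back off about 1 mm and grip.

Call:
servo_tool:
  series:
    - [[-0.005,0,-0.015,0,0,0,0.5],[-0.005,0,-0.015,0,0,0,0.5],[-0.005,0,-0.015,0,0,0,0],[-0.005,0,-0.015,0,0,0,0],[-0.005,0,-0.015,0,0,0,0],[-0.005,0,-0.015,0,0,0,0],[-0.005,0,-0.015,0,0,0,0]]
  grip_force: 45

```text
time_s: 12.45
tool_pos: [0.5354, 0.2183, 0.0498]
tool_rot: [-180.0, 0.1, 33.1]
force: [-0.3, -1.2, -1.9]
grip_width: 0.0295
grasp_force: 44.8
```

Call:
servo_tool:
  series:
    - [[0,0,-0.05,0,0,0,0],[0,0,-0.15,0,0,0,0],[0,0,-0.25,0,0,0,0],[0,0,-0.3,0,0,0,0],[0,0,-0.3,0,0,0,0],[0,0,-0.3,0,0,0,0]]

```text
time_s: 12.95
tool_pos: [0.536, 0.2186, 0.1404]
tool_rot: [-180.0, -0.0, 33.1]
force: [-1.2, -0.1, -1.4]
grip_width: 0.0294
grasp_force: 44.8
```

Run:
```python
from ins import *
st()
b=np.array([550.5,-72.5]); r=np.radians(5.2); bx=np.array([np.cos(r),np.sin(r)]); by=np.array([-bx[1],bx[0]])
for sx in(1,-1):
  for sy in(1,-1): print(sx,sy,(b+48*sx*bx+50*sy*by).round(1))
inserts(.088+.09,lambda P:(P[...,1]>.12)&(P[...,0]<.65))
```

```text
{'time_s': 12.95, 'tool_pos': [0.536, 0.2186, 0.1404], 'tool_rot': [-179.9911, -0.0453, 33.0596], 'force': [-1.1999, -0.1074, -1.3709], 'grip_width': 0.0294, 'grasp_force': 44.8402}
1 1 [593.8 -18.4]
1 -1 [ 602.8 -117.9]
-1 1 [498.2 -27.1]
-1 -1 [ 507.2 -126.6]
scene yellow 128 [540.2 222.3] size 54.2 28.4 ang 34.0 cab XY -138.1 -93.2
```

Run:
```python
from h import *
plan(592.3,-18.5,70,5.2)
```

```text
-> [592.3, -18.5, 70, 5.2] [-0.2681, 0.7657, 0.2288] [0.0001, 0.001, 0.1548] rows 6.1
```

Call:
servo_tool:
  series:
    - [[-0.268,0.766,0,0,0,0.155,0],[-0.268,0.766,0,0,0,0.155,0],[-0.268,0.766,0,0,0,0.155,0],[-0.268,0.766,0,0,0,0.155,0],[-0.268,0.766,0,0,0,0.155,0],[-0.268,0.766,0,0,0,0.155,0],[-0.268,0.766,0.1,0,0,0.155,0],[-0.268,0.766,0.23,0,0,0.155,0],[-0.268,0.766,0.23,0,0,0.155,0],[-0.268,0.766,0.23,0,0,0.155,0],[-0.268,0.766,0.23,0,0,0.155,0]]

```text
time_s: 13.97
tool_pos: [0.594, -0.0176, 0.0717]
tool_rot: [180.0, 0.0, 5.2]
force: [0.6, 0.1, -0.8]
grip_width: 0.0297
grasp_force: 45.0
```

Run:
```python
from ins import *
st(); plan(592.3,-18.5,45,5.2)
inserts(.1085,lambda P:(P[...,1]<.12)&(P[...,0]<.75)&(P[...,0]>.45))
c=cam('scene'); f=c['frame'][110:260,160:310]; cv2.imwrite('pics/s4.png',cv2.resize(f[...,::-1],None,fx=4,fy=4,interpolation=2))
```

```text
{'time_s': 13.9667, 'tool_pos': [0.594, -0.0176, 0.0717], 'tool_rot': [179.981, 0.0234, 5.2042], 'force': [0.598, 0.0793, -0.8049], 'grip_width': 0.0297, 'grasp_force': 44.9943}
-> [592.3, -18.5, 45, 5.2] [-0.0058, 0.0025, 0.089] [0.0001, 0.0001, 0.0] rows 0.6
scene yellow 116 [597.9 -17.5] size 55.0 29.3 ang 5.9 cab XY -214.6 -327.6
```

View pics/s4.png

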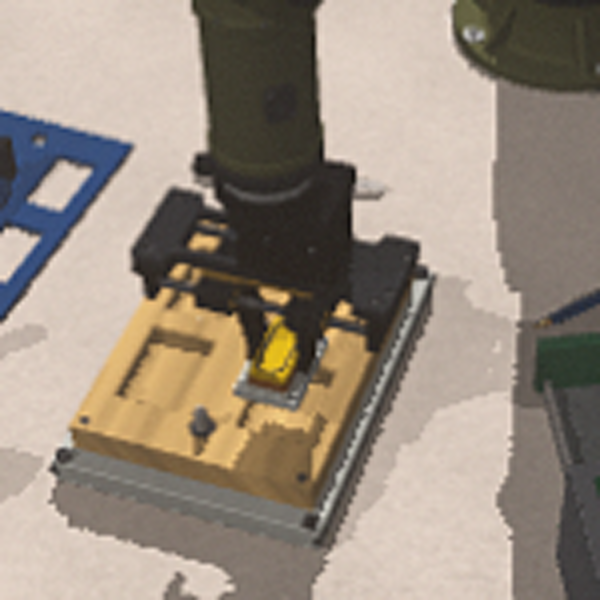

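Yellow is held over the far-left pocket at crop (275,370). The view suggests its centre is about 2 mm ahead of the tool. Now a guarded descent.

Call:
servo_tool:
  series:
    - [[-0.0075,0.003,0.04,0,0,0,0],[-0.0075,0.003,0.09,0,0,0,0],[-0.0075,0.003,0.09,0,0,0,0],[-0.0075,0.003,0.09,0,0,0,0]]

```text
time_s: 14.45
tool_pos: [0.5909, -0.0189, 0.0439]
tool_rot: [-180.0, 0.1, 5.2]
force: [0.6, 0.0, -1.6]
grip_width: 0.0295
grasp_force: 45.0
```

Call:
servo_tool:
  series:
    - [[0,0,0.01,0,0,0,0],[0,0,0.02,0,0,0,0],[0,0,0.025,0,0,0,0],[0,0,0.03,0,0,0,0],[0,0,0.033,0,0,0,0]]

```text
time_s: 14.87
tool_pos: [0.5918, -0.019, 0.0346]
tool_rot: [-180.0, -0.0, 5.2]
force: [-0.4, -0.1, -1.9]
grip_width: 0.0295
grasp_force: 45.0
```

Call:
servo_tool:
  series:
    - [[0,0,0.006,0,0,0,0],[0,0,0.012,0,0,0,0],[0,0,0.018,0,0,0,0],[0,0,0.024,0,0,0,0],[0,0,0.024,0,0,0,0]]

```text
time_s: 15.28
tool_pos: [0.5919, -0.0191, 0.028]
tool_rot: [-180.0, -0.0, 5.2]
force: [-1.8, -0.7, 2.1]
grip_width: 0.0294
grasp_force: 45.0
```

Run:
```python
from h import *
st(); plan(503.9-1,270.1-.5,150,33)
```

```text
{'time_s': 15.2833, 'tool_pos': [0.5919, -0.0191, 0.028], 'tool_rot': [-179.9729, -0.0106, 5.1506], 'force': [-1.7857, -0.6666, 2.0855], 'grip_width': 0.0294, 'grasp_force': 44.9952}
-> [502.9, 269.6, 150, 33] [-0.2089, -0.9852, -0.4062] [-0.0001, -0.0001, -0.1547] rows 7.8
```

Call:
servo_tool:
  series:
    - [[0,0,0,0,0,0,0.5],[0,0,0,0,0,0,0.5],[0,0,0,0,0,0,0.5],[0,0,0,0,0,0,0.5],[0,0,-0.1,0,0,0,0.5],[0,0,-0.2,0,0,0,0.5],[0,0,-0.3,0,0,0,0.5],[0,0,-0.35,0,0,0,0.5],[0,0,-0.35,0,0,0,0.5]]

```text
time_s: 16.03
tool_pos: [0.5947, -0.0193, 0.1368]
tool_rot: [-180.0, -0.5, 5.1]
force: [0.1, -0.5, -0.0]
grip_width: 0.0437
grasp_force: 0.0
```

Run:
```python
from h import *
st(); plan(505.1,270.9,110,34)
```

```text
{'time_s': 16.0333, 'tool_pos': [0.5947, -0.0193, 0.1368], 'tool_rot': [-179.98, -0.4559, 5.1475], 'force': [0.1124, -0.4591, -0.0405], 'grip_width': 0.0437, 'grasp_force': 0.0}
-> [505.1, 270.9, 110, 34] [-0.2115, -0.9902, 0.088] [0.0005, -0.0025, -0.1603] rows 7.3
```

Call:
servo_tool:
  series:
    - [[-0.205,-0.99,0,0,0,-0.16,0.5],[-0.205,-0.99,0,0,0,-0.16,0.5],[-0.205,-0.99,0,0,0,-0.16,0.5],[-0.205,-0.99,0,0,0,-0.16,0.5],[-0.205,-0.99,0,0,0,-0.16,0.5],[-0.205,-0.99,0,0,0,-0.16,0.5],[-0.205,-0.99,0,0,0,-0.16,0.5],[-0.205,-0.99,0.09,0,0,-0.16,0.5],[-0.205,-0.99,0.09,0,0,-0.16,0.5],[-0.205,-0.99,0.09,0,0,-0.16,0.5],[-0.205,-0.99,0.09,0,0,-0.16,0.5]]

```text
time_s: 16.95
tool_pos: [0.5043, 0.2695, 0.1051]
tool_rot: [179.9, 0.1, 33.9]
force: [0.1, 0.6, 1.1]
grip_width: 0.0439
grasp_force: 0.0
```

Run:
```python
from ins import *
st(); plan(505.1,270.9,50,34)
inserts(.088,lambda P:(P[...,1]>.12)&(P[...,0]<.65))
inserts(.066,lambda P:(P[...,1]<.12)&(P[...,0]<.65)&(P[...,0]>.45))
```

```text
{'time_s': 16.95, 'tool_pos': [0.5043, 0.2695, 0.1051], 'tool_rot': [179.9341, 0.0528, 33.8554], 'force': [0.1209, 0.5648, 1.0501], 'grip_width': 0.0439, 'grasp_force': 0.0}
-> [505.1, 270.9, 50, 34] [0.0051, -0.0027, 0.1835] [0.0004, 0.0003, -0.0008] rows 1.3
top orange 90 [497.4 273.6] size 55.7 27.8 ang 51.8 cab XY -147.6 -27.0
scene orange 174 [508.3 272.3] size 62.3 32.3 ang 33.2 cab XY -139.0 -33.8
scene green 134 [474.3 328.4] size 57.1 28.6 ang 32.0 cab XY -138.6 31.8
top yellow 188 [593.4 -19. ] size 54.0 26.4 ang 4.9 cab XY -219.2 -326.5
scene yellow 130 [594.3 -18.3] size 57.1 29.0 ang 5.4 cab XY -218.1 -326.5
```

Call:
servo_tool:
  series:
    - [[0.007,-0.002,0.06,0,0,0,0.5],[0.007,-0.002,0.12,0,0,0,0.5],[0.007,-0.002,0.16,0,0,0,0.5],[0.007,-0.002,0.18,0,0,0,0.5],[0.007,-0.002,0.182,0,0,0,0.5],[0.007,-0.002,0.182,0,0,0,0.5]]

```text
time_s: 17.65
tool_pos: [0.5054, 0.2726, 0.051]
tool_rot: [180.0, -0.0, 33.9]
force: [-0.4, -0.3, -0.2]
grip_width: 0.0434
grasp_force: 0.0
```

Call:
servo_tool:
  series:
    - [[0,0,0,0,0,0,0],[0,0,0,0,0,0,0],[0,0,0,0,0,0,0],[0,0,0,0,0,0,0],[0,0,0,0,0,0,0]]

```text
time_s: 18.07
tool_pos: [0.5059, 0.273, 0.0517]
tool_rot: [180.0, -0.1, 34.0]
force: [-0.6, -1.2, 3.0]
grip_width: 0.0295
grasp_force: 45.0
```

Call:
servo_tool:
  series:
    - [[0,0,-0.05,0,0,0,0],[0,0,-0.15,0,0,0,0],[0,0,-0.25,0,0,0,0],[0,0,-0.3,0,0,0,0],[0,0,-0.3,0,0,0,0],[0,0,-0.3,0,0,0,0]]

```text
time_s: 18.57
tool_pos: [0.5051, 0.2731, 0.1408]
tool_rot: [-180.0, -0.0, 34.0]
force: [-0.6, -0.4, -2.2]
grip_width: 0.0298
grasp_force: 45.0
```

Run:
```python
from ins import *
st(); plan(602.8,-117.9,100,5.2)
inserts(.1785,lambda P:(P[...,1]>.12)&(P[...,0]<.65))
```

```text
{'time_s': 18.5667, 'tool_pos': [0.5051, 0.2731, 0.1408], 'tool_rot': [-179.9782, -0.0499, 33.9668], 'force': [-0.5824, -0.3873, -2.2328], 'grip_width': 0.0298, 'grasp_force': 44.9994}
-> [602.8, -117.9, 100, 5.2] [-0.4583, 1.2628, 0.1351] [-0.0002, -0.0002, 0.1598] rows 9.7
top orange 58 [487.9 264.3] size 23.2 22.6 ang 36.7 cab XY -160.7 -30.0
scene orange 130 [506.4 278.2] size 62.3 27.5 ang 16.0 cab XY -137.6 -27.8
```

Call:
servo_tool:
  series:
    - [[-0.2,0.63,0,0,0,0.08,0],[-0.2,0.63,0,0,0,0.08,0],[-0.2,0.63,0,0,0,0.08,0],[-0.2,0.63,0,0,0,0.08,0],[-0.2,0.63,0,0,0,0.08,0],[-0.2,0.63,0,0,0,0.08,0]]

```text
time_s: 19.17
tool_pos: [0.5615, 0.072, 0.1392]
tool_rot: [179.7, 0.2, 18.9]
force: [0.0, -0.2, -0.9]
grip_width: 0.0295
grasp_force: 45.0
```

Run:
```python
from ins import *
st(); plan(602,-118,72,5.2)
```

```text
{'time_s': 19.1667, 'tool_pos': [0.5615, 0.072, 0.1392], 'tool_rot': [179.694, 0.1866, 18.8566], 'force': [0.0153, -0.2489, -0.8559], 'grip_width': 0.0295, 'grasp_force': 44.998}
-> [602, -118, 72, 5.2] [-0.0761, 0.6417, 0.2275] [0.0018, 0.0008, 0.0759] rows 4.9
```

Call:
servo_tool:
  series:
    - [[-0.076,0.635,0,0,0,0.078,0],[-0.076,0.635,0,0,0,0.078,0],[-0.076,0.635,0,0,0,0.078,0],[-0.076,0.635,0,0,0,0.078,0],[-0.076,0.635,0,0,0,0.078,0],[-0.076,0.635,0.1,0,0,0.078,0],[-0.076,0.635,0.23,0,0,0.078,0],[-0.076,0.635,0.23,0,0,0.078,0],[-0.076,0.635,0.23,0,0,0.078,0],[-0.076,0.635,0.23,0,0,0.078,0]]

```text
time_s: 20.0
tool_pos: [0.6035, -0.1041, 0.0721]
tool_rot: [180.0, 0.0, 5.6]
force: [-0.4, -0.0, -1.1]
grip_width: 0.0295
grasp_force: 45.0
```

Run:
```python
from ins import *
st(); plan(602,-118,45,5.2)
inserts(.1085,lambda P:(P[...,1]<.12)&(P[...,0]<.75)&(P[...,0]>.45))
```

```text
{'time_s': 20.0, 'tool_pos': [0.6035, -0.1041, 0.0721], 'tool_rot': [179.9876, 0.0179, 5.5614], 'force': [-0.3957, -0.0198, -1.0881], 'grip_width': 0.0295, 'grasp_force': 44.9994}
-> [602, -118, 45, 5.2] [-0.0093, 0.0456, 0.0903] [0.0001, 0.0001, 0.002] rows 0.7
scene orange 114 [ 611.4 -103.5] size 53.5 30.5 ang 7.6 cab XY -248.2 -407.9
```

Call:
servo_tool:
  series:
    - [[-0.009,0.045,0,0,0,0.002,0],[-0.009,0.045,0,0,0,0.002,0],[-0.009,0.045,0,0,0,0.002,0],[-0.009,0.045,0,0,0,0.002,0]]

```text
time_s: 20.43
tool_pos: [0.6021, -0.1188, 0.0725]
tool_rot: [-180.0, -0.1, 5.1]
force: [0.6, 1.2, -2.0]
grip_width: 0.0297
grasp_force: 45.0
```

Run:
```python
from ins import *
st(); plan(602,-118,72,5.2)
inserts(.1085,lambda P:(P[...,1]<.12)&(P[...,0]<.75)&(P[...,0]>.45))
c=cam('scene'); f=c['frame'][150:250,170:280]; cv2.imwrite('pics/s5.png',cv2.resize(f[...,::-1],None,fx=6,fy=6,interpolation=2))
```

```text
{'time_s': 20.4333, 'tool_pos': [0.6021, -0.1188, 0.0725], 'tool_rot': [-179.9901, -0.0671, 5.0981], 'force': [0.5538, 1.182, -1.981], 'grip_width': 0.0297, 'grasp_force': 44.9995}
-> [602, -118, 72, 5.2] [-0.0001, -0.0026, 0.0016] [-0.0001, -0.0004, -0.0006] rows 0.0
scene orange 108 [ 611.5 -119.6] size 54.6 30.1 ang 28.8 cab XY -256.6 -421.7
```

View pics/s5.png

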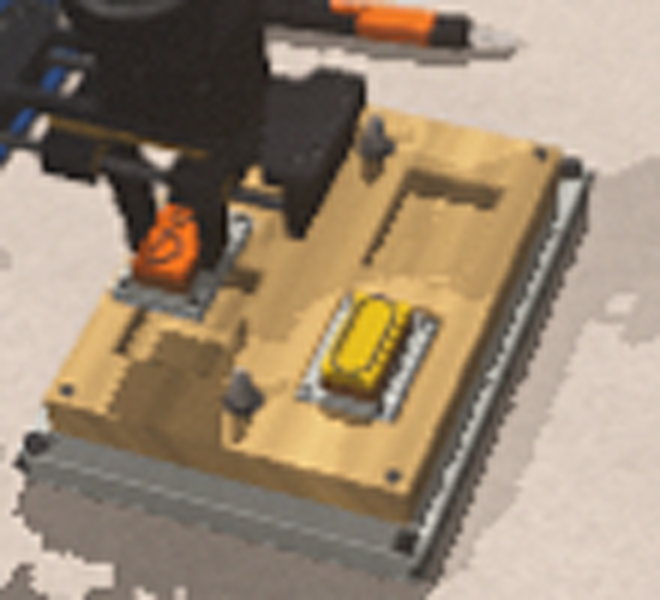

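```bash
cat >> ins.py <<'E'
def front(zc,t,yaw):
    "far edge of a carrier (top at zc), along tool x from the tool, less 35 mm: offset of insert centre ahead of tool"
    c=cam('scene'); P=cloud(c); r=np.radians(yaw); d=P[...,:2]-t; A=d@[np.cos(r),np.sin(r)]*1000; B=d@[-np.sin(r),np.cos(r)]*1000
    for b in(-20,-12,-4,4,12):
        m=(B>b)&(B<b+8)&(A>20)&(A<55)&(abs(P[...,2]-zc)<.006); v=A[m]
        print(b,m.sum(),(np.sort(v)[-3:]-35).round(1) if m.sum() else '')
E
python3 - <<'E'
from ins import *
front(.0933,[.6021,-.1188],5.2)
print('ref yellow'); front(.05,[.5938,-.0186],5.2)
E
```

```text
-20 10 [-1.7 -1.   0.5]
-12 10 [-1.7 -0.5 -0. ]
-4 10 [-1.4 -0.7 -0.7]
4 10 [-2.3 -0.8 -0.2]
12 14 [-2.  -1.5 -1.2]
ref yellow
-20 24 [18.2 18.3 19.7]
-12 21 [15.9 19.9 20. ]
-4 17 [12.9 16.2 18.3]
4 20 [17.5 17.6 18.9]
12 25 [16.1 16.3 17.3]
```

The far carrier edge puts the orange insert's centre about 0.5 mm behind the tool. I'll correct for that and lower it.

Call:
servo_tool:
  series:
    - [[0.004,-0.003,0.04,0,0,0,0],[0.004,-0.003,0.085,0,0,0,0],[0.004,-0.003,0.09,0,0,0,0],[0.004,-0.003,0.09,0,0,0,0]]

```text
time_s: 21.02
tool_pos: [0.6012, -0.1168, 0.0424]
tool_rot: [-180.0, 0.2, 5.2]
force: [-0.9, 0.0, -1.6]
grip_width: 0.0296
grasp_force: 45.0
```

Call:
servo_tool:
  series:
    - [[0,0,0.01,0,0,0,0],[0,0,0.02,0,0,0,0],[0,0,0.025,0,0,0,0],[0,0,0.03,0,0,0,0],[0,0,0.033,0,0,0,0]]

```text
time_s: 21.43
tool_pos: [0.6032, -0.1173, 0.0349]
tool_rot: [-180.0, -0.0, 5.2]
force: [0.7, 0.7, -1.5]
grip_width: 0.0297
grasp_force: 45.0
```

Call:
servo_tool:
  series:
    - [[0,0,0.006,0,0,0,0],[0,0,0.012,0,0,0,0],[0,0,0.018,0,0,0,0],[0,0,0.021,0,0,0,0],[0,0,0.021,0,0,0,0]]

```text
time_s: 21.85
tool_pos: [0.6031, -0.1172, 0.0297]
tool_rot: [-180.0, -0.0, 5.2]
force: [-2.6, 0.6, 5.1]
grip_width: 0.0297
grasp_force: 45.0
```

Call:
servo_tool:
  series:
    - [[0,0,0,0,0,0,0.5],[0,0,0,0,0,0,0.5],[0,0,0,0,0,0,0.5],[0,0,0,0,0,0,0.5],[0,0,-0.1,0,0,0,0.5],[0,0,-0.2,0,0,0,0.5],[0,0,-0.3,0,0,0,0.5],[0,0,-0.35,0,0,0,0.5],[0,0,-0.35,0,0,0,0.5]]

```text
time_s: 22.6
tool_pos: [0.6058, -0.1181, 0.138]
tool_rot: [179.9, -0.4, 5.1]
force: [0.6, -0.0, -0.5]
grip_width: 0.0435
grasp_force: 0.0
```

Run:
```python
from ins import *
st(); plan(540,105,137,18)
inserts(.088,lambda P:(P[...,1]>.12)&(P[...,0]<.65))
inserts(.066,lambda P:(P[...,1]<.12)&(P[...,0]<.65)&(P[...,0]>.45))
```

```text
{'time_s': 22.6, 'tool_pos': [0.6058, -0.1181, 0.138], 'tool_rot': [179.941, -0.4399, 5.1469], 'force': [0.5805, -0.0205, -0.4906], 'grip_width': 0.0435, 'grasp_force': 0.0}
-> [540, 105, 137, 18] [-0.1518, -0.7603, 0.0014] [0.0006, -0.0024, -0.0714] rows 5.6
top green 191 [471.9 325.7] size 51.3 27.5 ang 30.0 cab XY -142.0 30.7
scene green 133 [474.  328.5] size 57.6 28.1 ang 32.0 cab XY -138.9 32.0
top yellow 184 [592.6 -18.7] size 52.5 27.1 ang 4.9 cab XY -219.7 -325.9
scene orange 152 [ 604.2 -115.6] size 63.8 31.3 ang 5.5 cab XY -260.7 -414.5
scene yellow 135 [594.8 -18.3] size 57.9 29.0 ang 5.4 cab XY -217.7 -326.7
```

Call:
servo_tool:
  series:
    - [[-0.15,-0.76,0,0,0,-0.071,0.5],[-0.15,-0.76,0,0,0,-0.071,0.5],[-0.15,-0.76,0,0,0,-0.071,0.5],[-0.15,-0.76,0,0,0,-0.071,0.5],[-0.15,-0.76,0,0,0,-0.071,0.5],[-0.15,-0.76,0,0,0,-0.071,0.5]]

```text
time_s: 23.3
tool_pos: [0.5347, 0.1113, 0.1318]
tool_rot: [-179.9, 0.2, 18.3]
force: [-0.4, -0.2, -0.4]
grip_width: 0.0435
grasp_force: 0.0
```

Run:
```python
from h import *
st(); plan(473,327,110,31.2)
```

```text
{'time_s': 23.3, 'tool_pos': [0.5347, 0.1113, 0.1318], 'tool_rot': [-179.8607, 0.1655, 18.2553], 'force': [-0.41, -0.174, -0.4134], 'grip_width': 0.0435, 'grasp_force': 0.0}
-> [473, 327, 110, 31.2] [0.0302, -0.747, 0.0744] [-0.0009, 0.0008, -0.0719] rows 5.4
```

Call:
servo_tool:
  series:
    - [[0.032,-0.74,0,0,0,-0.072,0.5],[0.032,-0.74,0,0,0,-0.072,0.5],[0.032,-0.74,0,0,0,-0.072,0.5],[0.032,-0.74,0,0,0,-0.072,0.5],[0.032,-0.74,0,0,0,-0.072,0.5],[0.032,-0.74,0,0,0,-0.072,0.5],[0.032,-0.74,0.075,0,0,-0.072,0.5],[0.032,-0.74,0.075,0,0,-0.072,0.5],[0.032,-0.74,0.075,0,0,-0.072,0.5]]

```text
time_s: 24.05
tool_pos: [0.4769, 0.3182, 0.1087]
tool_rot: [179.9, 0.3, 30.9]
force: [-0.5, -0.7, -0.5]
grip_width: 0.0435
grasp_force: 0.0
```

Run:
```python
from h import *
st(); plan(473,327,50.5,31.2)
```

```text
{'time_s': 24.05, 'tool_pos': [0.4769, 0.3182, 0.1087], 'tool_rot': [179.9161, 0.3112, 30.8827], 'force': [-0.5227, -0.7063, -0.4649], 'grip_width': 0.0435, 'grasp_force': 0.0}
-> [473, 327, 50.5, 31.2] [0.0048, -0.0322, 0.1939] [0.0005, 0.0017, -0.0018] rows 1.4
```

Call:
servo_tool:
  series:
    - [[0.004,-0.028,0.06,0,0,-0.002,0.5],[0.004,-0.028,0.06,0,0,-0.002,0.5],[0.004,-0.028,0.06,0,0,-0.002,0.5]]

```text
time_s: 24.3
tool_pos: [0.4748, 0.3265, 0.0927]
tool_rot: [180.0, 0.1, 31.2]
force: [-0.6, -0.1, 0.5]
grip_width: 0.0432
grasp_force: 0.0
```

Run:
```python
from h import *
st(); plan(473,327,50.5,31.2)
```

```text
{'time_s': 24.3, 'tool_pos': [0.4748, 0.3265, 0.0927], 'tool_rot': [179.9717, 0.1196, 31.1992], 'force': [-0.6221, -0.1265, 0.4586], 'grip_width': 0.0432, 'grasp_force': 0.0}
-> [473, 327, 50.5, 31.2] [-0.0042, -0.0046, 0.1407] [0.0002, 0.0007, 0.0] rows 1.0
```

Call:
servo_tool:
  series:
    - [[-0.004,-0.003,0.06,0,0,0,0.5],[-0.004,-0.003,0.11,0,0,0,0.5],[-0.004,-0.003,0.135,0,0,0,0.5],[-0.004,-0.003,0.139,0,0,0,0.5],[-0.004,-0.003,0.139,0,0,0,0.5]]

```text
time_s: 24.72
tool_pos: [0.4741, 0.3274, 0.0518]
tool_rot: [180.0, -0.0, 31.2]
force: [-0.6, 0.5, -0.0]
grip_width: 0.0435
grasp_force: 0.0
```

Call:
servo_tool:
  series:
    - [[0,0,0,0,0,0,0],[0,0,0,0,0,0,0],[0,0,0,0,0,0,0],[0,0,0,0,0,0,0],[0,0,0,0,0,0,0]]

```text
time_s: 25.13
tool_pos: [0.4742, 0.3283, 0.0523]
tool_rot: [-180.0, -0.1, 31.3]
force: [1.4, -1.2, 3.2]
grip_width: 0.0293
grasp_force: 45.0
```

Call:
servo_tool:
  series:
    - [[0,0,-0.05,0,0,0,0],[0,0,-0.15,0,0,0,0],[0,0,-0.25,0,0,0,0],[0,0,-0.3,0,0,0,0],[0,0,-0.3,0,0,0,0],[0,0,-0.3,0,0,0,0]]

```text
time_s: 25.63
tool_pos: [0.4736, 0.3281, 0.1414]
tool_rot: [-180.0, -0.0, 31.3]
force: [0.1, -0.5, -2.2]
grip_width: 0.0294
grasp_force: 45.0
```

Run:
```python
from h import *
st(); plan(485,150,140,18); plan(498.2,-27.1,72,5.2,frm=(485,150,140,18))
```

```text
{'time_s': 25.6333, 'tool_pos': [0.4736, 0.3281, 0.1414], 'tool_rot': [-179.981, -0.0421, 31.266], 'force': [0.1056, -0.4562, -2.1655], 'grip_width': 0.0294, 'grasp_force': 44.9973}
-> [485, 150, 140, 18] [-0.2757, 0.527, 0.0042] [-0.0001, -0.0002, 0.0737] rows 4.3
-> [498.2, -27.1, 72, 5.2] [-0.1406, 0.575, 0.2267] [0.0, 0.0, 0.0711] rows 4.6
```

Call:
servo_tool:
  series:
    - [[-0.276,0.527,0,0,0,0.074,0],[-0.276,0.527,0,0,0,0.074,0],[-0.276,0.527,0,0,0,0.074,0],[-0.276,0.527,0,0,0,0.074,0],[-0.276,0.527,0,0,0,0.074,0],[-0.276,0.527,0,0,0,0.074,0],[-0.276,0.527,0,0,0,0.074,0]]

```text
time_s: 26.22
tool_pos: [0.4837, 0.1488, 0.1396]
tool_rot: [-180.0, 0.2, 17.8]
force: [0.3, 1.4, -2.2]
grip_width: 0.0296
grasp_force: 45.0
```

Call:
servo_tool:
  series:
    - [[-0.141,0.575,0,0,0,0.071,0],[-0.141,0.575,0,0,0,0.071,0],[-0.141,0.575,0,0,0,0.071,0],[-0.141,0.575,0,0,0,0.071,0],[-0.141,0.575,0,0,0,0.071,0],[-0.141,0.575,0.12,0,0,0.071,0],[-0.141,0.575,0.227,0,0,0.071,0],[-0.141,0.575,0.227,0,0,0.071,0],[-0.141,0.575,0.227,0,0,0.071,0],[-0.141,0.575,0.227,0,0,0.071,0],[-0.141,0.575,0.227,0,0,0.071,0]]

```text
time_s: 27.13
tool_pos: [0.4995, -0.0265, 0.075]
tool_rot: [-180.0, -0.2, 5.2]
force: [-0.6, -0.9, -1.0]
grip_width: 0.0295
grasp_force: 45.0
```

Run:
```python
from ins import *
st(); plan(498.2,-27.1,45,5.2)
o=get_obs(); front(o['tool_pos'][2]+.0198,np.array(o['tool_pos'][:2]),5.2)
```

```text
{'time_s': 27.1333, 'tool_pos': [0.4995, -0.0265, 0.075], 'tool_rot': [-179.9928, -0.1732, 5.2461], 'force': [-0.6416, -0.8607, -0.9931], 'grip_width': 0.0295, 'grasp_force': 44.9973}
-> [498.2, -27.1, 45, 5.2] [-0.0048, 0.0018, 0.1] [0.0, -0.001, 0.0003] rows 0.7
-20 10 [-2.1 -0.4  0.9]
-12 11 [-1.6 -1.5 -0.6]
-4 10 [-1.8 -1.3 -1. ]
4 12 [-2.  -1.5 -0.8]
12 11 [-3.8  0.   0.6]
```

Call:
servo_tool:
  series:
    - [[-0.003,0.002,0.04,0,0,0,0],[-0.003,0.002,0.09,0,0,0,0],[-0.003,0.002,0.098,0,0,0,0],[-0.003,0.002,0.098,0,0,0,0]]

```text
time_s: 27.52
tool_pos: [0.4969, -0.0278, 0.0441]
tool_rot: [-180.0, 0.0, 5.2]
force: [-0.3, 0.1, -1.3]
grip_width: 0.0295
grasp_force: 45.0
```

Call:
servo_tool:
  series:
    - [[0,0,0.01,0,0,0,0],[0,0,0.02,0,0,0,0],[0,0,0.025,0,0,0,0],[0,0,0.03,0,0,0,0],[0,0,0.033,0,0,0,0]]

```text
time_s: 27.93
tool_pos: [0.4985, -0.0279, 0.0346]
tool_rot: [180.0, -0.2, 5.2]
force: [3.3, 0.2, -0.6]
grip_width: 0.0293
grasp_force: 45.0
```

Call:
servo_tool:
  series:
    - [[0.003,0,0.006,0,0,0,0],[0.003,0,0.012,0,0,0,0],[0.003,0,0.016,0,0,0,0],[0.003,0,0.019,0,0,0,0],[0.003,0,0.019,0,0,0,0]]

```text
time_s: 28.35
tool_pos: [0.4985, -0.0278, 0.0302]
tool_rot: [-179.9, -0.0, 5.2]
force: [-4.1, -0.3, 15.7]
grip_width: 0.0291
grasp_force: 45.0
```

Call:
servo_tool:
  series:
    - [[0,0,0,0,0,0,0.5],[0,0,0,0,0,0,0.5],[0,0,0,0,0,0,0.5],[0,0,0,0,0,0,0.5],[0,0,-0.1,0,0,0,0.5],[0,0,-0.2,0,0,0,0.5],[0,0,-0.3,0,0,0,0.5],[0,0,-0.4,0,0,0,0.5],[0,0,-0.4,0,0,0,0.5]]

```text
time_s: 29.1
tool_pos: [0.5014, -0.0281, 0.1537]
tool_rot: [-179.9, -0.5, 5.1]
force: [1.4, -0.2, 0.2]
grip_width: 0.0437
grasp_force: 0.0
```

Call:
servo_tool:
  series:
    - [[-0.15,-0.9,0,0,0,0,0.5],[-0.15,-0.9,0,0,0,0,0.5],[-0.15,-0.9,0,0,0,0,0.5],[-0.15,-0.9,0,0,0,0,0.5],[-0.15,-0.9,0,0,0,0,0.5],[-0.15,-0.9,0,0,0,0,0.5],[-0.15,-0.9,0,0,0,0,0.5],[-0.15,-0.9,0,0,0,0,0.5]]

```text
time_s: 29.77
tool_pos: [0.4256, 0.2431, 0.1473]
tool_rot: [-179.9, 0.1, 5.7]
force: [-0.6, -0.3, -0.1]
grip_width: 0.0434
grasp_force: 0.0
```

Run:
```python
from ins import *
st()
inserts(.066,lambda P:(P[...,1]<.12)&(P[...,0]<.65)&(P[...,0]>.45))
for n in('top','scene'):
    c=cam(n); P=cloud(c); Z=P[...,2]
    for nm,(x,y) in dict(yel=(593.8,-18.6),ora=(602.8,-117.9),gre=(498.2,-27.1)).items():
        d=np.linalg.norm(P[...,:2]-np.array([x,y])/1000,axis=2); print(n,nm,'head z',np.median(Z[d<.012]).round(4))
    h=cv2.cvtColor(c['frame'],cv2.COLOR_RGB2HSV)
    print('plate',rect(P,(h[...,0]>100)&(h[...,0]<128)&(h[...,1]>120)&(Z<.03)&(P[...,1]<.1)&(P[...,1]>-.6)&(P[...,0]<.75)))
    print('bar',rect(P,(Z>.030)&(Z<.06)&(P[...,1]<-.2)&(P[...,1]>-.5)&(h[...,2]<70)&(P[...,0]<.58)&(P[...,0]>.35)))
c=cam('top'); f=c['frame'][110:290,200:450]; cv2.imwrite('pics/t6.png',cv2.resize(f[...,::-1],None,fx=3,fy=3,interpolation=2))
```

```text
{'time_s': 29.7667, 'tool_pos': [0.4256, 0.2431, 0.1473], 'tool_rot': [-179.9274, 0.1026, 5.7191], 'force': [-0.5584, -0.3177, -0.1385], 'grip_width': 0.0434, 'grasp_force': 0.0}
top orange 202 [ 599.4 -117.4] size 55.3 27.4 ang 4.9 cab XY -265.7 -413.5
top green 162 [495.1 -27.7] size 50.2 25.0 ang 5.4 cab XY -307.5 -282.5
top yellow 183 [593.4 -18.6] size 54.0 27.1 ang 4.9 cab XY -219.1 -326.2
scene orange 149 [ 604.3 -115.4] size 63.9 30.7 ang 6.5 cab XY -260.4 -414.3
scene yellow 136 [594.8 -18.3] size 57.9 29.0 ang 5.4 cab XY -217.7 -326.7
top yel head z 0.0656
top ora head z 0.0653
top gre head z 0.066
plate (array([ 458.3, -390.1]), 237.3, 175.9, 1.85, np.float64(0.0046), 3202)
bar (array([ 459.1, -390.2]), 97.9, 11.9, 0.73, np.float64(0.0432), 185)
scene yel head z 0.0683
scene ora head z 0.0686
scene gre head z 0.0688
plate (array([ 501. , -388.2]), 178.7, 161.3, -88.5, np.float64(0.0076), 639)
bar (array([ 461.8, -387.8]), 97.3, 12.8, 1.79, np.float64(0.0435), 92)
```

View pics/t6.png

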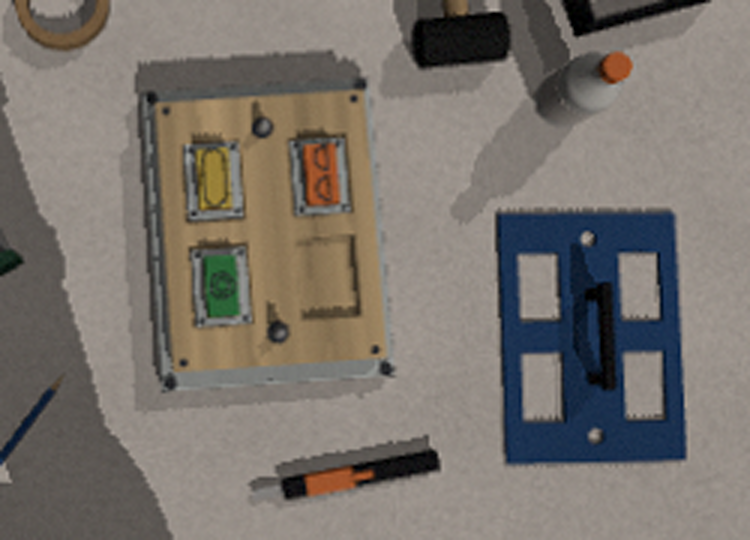

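All three heads stand at 66 mm, so they are flush. The crop shows yellow (213,180), orange (322,175), green (222,285), the pins at (262,126) and (278,331), and the plate with its holes at (588,239) and (596,436). Next is the plate.

Run:
```python
from h import *
c=cam('top')
H=onplane(c,[(200+588/3-.33,110+239/3-.33),(200+596/3-.33,110+436/3-.33)],.005)*1000; d=H[0]-H[1]
print('holes',H.round(1).tolist(),H.mean(0).round(1),np.hypot(*d[:2]),np.degrees(np.arctan2(d[1],d[0])))
B=onplane(c,[(200+616/3,110+66/3)],.135)*1000; print('bottle cap',B)
T=onplane(c,[(200+262/3,110+126/3),(200+278/3,110+331/3)],.07)*1000; d=T[0]-T[1]; print('pins',T.round(1).tolist(),T.mean(0),np.hypot(*d[:2]),np.degrees(np.arctan2(d[1],d[0])))
plan(450,40,147,4); plan(450,-180,147,3,frm=(450,40,147,4)); plan(459,-390,60,2,frm=(450,-180,147,3))
```

```text
holes [[552.7, -387.4, 5.0], [363.3, -393.6, 5.0]] [ 458.  -390.5    5. ] 189.49374035584862 1.8900278616904058
bottle cap [[ 689.39591511 -364.20927664  135.        ]]
pins [[640.8, -63.1, 70.0], [455.1, -80.6, 70.0]] [547.95477869 -71.87746137  70.        ] 186.5826460689357 5.372132011319207
-> [450, 40, 147, 4] [0.0122, 0.6545, 0.0037] [0.0001, 0.0001, 0.0056] rows 4.7
-> [450, -180, 147, 3] [-0.0512, 0.7315, 0.0] [0.0, 0.0, 0.0056] rows 5.3
-> [459, -390, 60, 2] [-0.0067, 0.7006, 0.29] [0.0, 0.0, 0.0056] rows 5.5
```

Call:
servo_tool:
  series:
    - [[0.012,0.655,0,0,0,0.006,0.5],[0.012,0.655,0,0,0,0.006,0.5],[0.012,0.655,0,0,0,0.006,0.5],[0.012,0.655,0,0,0,0.006,0.5],[0.012,0.655,0,0,0,0.006,0.5],[0.012,0.655,0,0,0,0.006,0.5]]

```text
time_s: 30.57
tool_pos: [0.4506, 0.0332, 0.1486]
tool_rot: [179.9, -0.1, 3.4]
force: [0.3, -0.6, 0.2]
grip_width: 0.0431
grasp_force: 0.0
```

Call:
servo_tool:
  series:
    - [[-0.05,0.73,0,0,0,0.006,0.5],[-0.05,0.73,0,0,0,0.006,0.5],[-0.05,0.73,0,0,0,0.006,0.5],[-0.05,0.73,0,0,0,0.006,0.5],[-0.05,0.73,0,0,0,0.006,0.5],[-0.05,0.73,0,0,0,0.006,0.5]]

```text
time_s: 31.07
tool_pos: [0.4492, -0.186, 0.149]
tool_rot: [179.8, -0.1, 2.4]
force: [0.3, -0.5, 0.2]
grip_width: 0.0437
grasp_force: 0.0
```

Call:
servo_tool:
  series:
    - [[-0.007,0.7,0,0,0,0.006,0.4],[-0.007,0.7,0,0,0,0.006,0.4],[-0.007,0.7,0,0,0,0.006,0.4],[-0.007,0.7,0,0,0,0.006,0.4],[-0.007,0.7,0.1,0,0,0.006,0.4],[-0.007,0.7,0.29,0,0,0.006,0.4],[-0.007,0.7,0.29,0,0,0.006,0.4],[-0.007,0.7,0.29,0,0,0.006,0.4],[-0.007,0.7,0.29,0,0,0.006,0.4]]

```text
time_s: 31.82
tool_pos: [0.4583, -0.3878, 0.0605]
tool_rot: [-179.9, 0.1, 1.8]
force: [0.4, -0.4, 0.6]
grip_width: 0.0352
grasp_force: 0.0
```

Run:
```python
from h import *
st(); plan(459,-390,5,1.9)
for n in('top','scene'):
    c=cam(n); P=cloud(c); Z=P[...,2]; h=cv2.cvtColor(c['frame'],cv2.COLOR_RGB2HSV)
    print('plate',rect(P,(h[...,0]>100)&(h[...,0]<128)&(h[...,1]>120)&(Z<.03)&(P[...,1]<.1)&(P[...,1]>-.6)&(P[...,0]<.75)))
```

```text
{'time_s': 31.8167, 'tool_pos': [0.4583, -0.3878, 0.0605], 'tool_rot': [-179.9369, 0.1407, 1.8229], 'force': [0.4077, -0.3544, 0.5856], 'grip_width': 0.0352, 'grasp_force': 0.0}
-> [459, -390, 5, 1.9] [0.0026, 0.0077, 0.1848] [-0.0004, 0.0008, -0.0004] rows 1.3
plate (array([ 458. , -391.2]), 236.5, 176.8, 2.31, np.float64(0.0047), 2446)
plate (array([-1141.2,   -95.4]), 332.7, 221.2, 1.16, np.float64(-0.2802), 1106)
```

Call:
servo_tool:
  series:
    - [[0.002,0.006,0.08,0,0,0,0.4],[0.002,0.006,0.14,0,0,0,0.4],[0.002,0.006,0.175,0,0,0,0.4],[0.002,0.006,0.185,0,0,0,0.4],[0.002,0.006,0.185,0,0,0,0.4]]

```text
time_s: 32.33
tool_pos: [0.4608, -0.3893, 0.0065]
tool_rot: [180.0, -0.1, 2.0]
force: [0.1, 0.1, 0.3]
grip_width: 0.0346
grasp_force: 0.0
```

Call:
servo_tool:
  series:
    - [[0,0,0,0,0,0,0],[0,0,0,0,0,0,0],[0,0,0,0,0,0,0],[0,0,0,0,0,0,0],[0,0,0,0,0,0,0],[0,0,0,0,0,0,0]]
  grip_force: 55

```text
time_s: 32.83
tool_pos: [0.4605, -0.39, 0.0063]
tool_rot: [180.0, -0.1, 1.9]
force: [0.3, 0.3, 3.2]
grip_width: 0.0113
grasp_force: 55.0
```

Run:
```python
from h import *
st(); plan(459,-390,95,1.9)
```

```text
{'time_s': 32.8333, 'tool_pos': [0.4605, -0.39, 0.0063], 'tool_rot': [179.9716, -0.0521, 1.9121], 'force': [0.2727, 0.2548, 3.2444], 'grip_width': 0.0113, 'grasp_force': 55.0009}
-> [459, -390, 95, 1.9] [-0.0048, 0.0001, -0.2955] [0.0002, -0.0003, 0.0001] rows 2.1
```

Call:
servo_tool:
  series:
    - [[0,0,-0.03,0,0,0,0],[0,0,-0.08,0,0,0,0],[0,0,-0.15,0,0,0,0],[0,0,-0.23,0,0,0,0],[0,0,-0.3,0,0,0,0],[0,0,-0.3,0,0,0,0],[0,0,-0.3,0,0,0,0]]

```text
time_s: 33.42
tool_pos: [0.4608, -0.39, 0.0971]
tool_rot: [179.9, -0.1, 1.9]
force: [0.7, 0.1, -4.4]
grip_width: 0.0117
grasp_force: 55.0
```

```bash
cat > plate.py <<'E'
from h import *
def plate(z,names=('top','scene')):
    "plate with its top at z: rect of blue pixels cast on that plane; also holes"
    for n in names:
        c=cam(n); P=cloud(c); h=cv2.cvtColor(c['frame'],cv2.COLOR_RGB2HSV); Z=P[...,2]
        m=((h[...,0]>100)&(h[...,0]<128)&(h[...,1]>120)&(abs(Z-z)<.02)&(P[...,0]>.25)&(P[...,0]<.8)&(abs(P[...,1])<.6)).astype(np.uint8)
        N,l,s,_=cv2.connectedComponentsWithStats(m); 
        if N<2: continue
        k=l==1+s[1:,4].argmax(); cs,_=cv2.findContours(k.astype(np.uint8),0,2); cc=max(cs,key=cv2.contourArea)
        p=onplane(c,cc.reshape(-1,2),z)[:,:2]*1000; (ct,(w,hh),an)=cv2.minAreaRect(p.astype(np.float32))
        if w<hh: w,hh,an=hh,w,an+90
        q=P[k]; A=np.c_[q[:,:2]-q[:,:2].mean(0),np.ones(len(q))]; f=np.linalg.lstsq(A,q[:,2],rcond=None)[0]
        print(n,k.sum(),'ctr',np.round(ct,1),'size',round(w,1),round(hh,1),'ang',round((an+90)%180-90,2),'slope deg',np.degrees(f[:2]).round(2),'z',f[2].round(4))
E
python3 - <<'E'
from plate import *
st(); o=get_obs(); plate(o['tool_pos'][2]-.0063+.005); plan(450,-230,97,3.5)
E
```

```text
{'time_s': 33.4167, 'tool_pos': [0.4608, -0.39, 0.0971], 'tool_rot': [179.9474, -0.1395, 1.9232], 'force': [0.7197, 0.1462, -4.3667], 'grip_width': 0.0117, 'grasp_force': 54.9984}
top 2852 ctr [ 458.7 -389.8] size 236.1 174.7 ang 2.05 slope deg [0.02 0.  ] z 0.0953
scene 401 ctr [ 439.7 -348.5] size 200.2 91.8 ang 3.13 slope deg [0.08 0.05] z 0.0959
-> [450, -230, 97, 3.5] [-0.0139, -0.5295, -0.0069] [-0.0005, 0.0004, -0.0087] rows 3.8
```

Run:
```python
from h import *
plan(506,-230,100,3.6); plan(552,-72.4,100,5.1,frm=(506,-230,100,3.6))
```

```text
-> [506, -230, 100, 3.6] [0.1727, -0.5233, -0.0171] [-0.0005, 0.0004, -0.0093] rows 4.0
-> [552, -72.4, 100, 5.1] [0.186, -0.5147, 0.0] [0.0, 0.0, -0.0083] rows 3.9
```

Call:
servo_tool:
  series:
    - [[0.02,-0.06,-0.01,0,0,0,0],[0.06,-0.17,-0.01,0,0,-0.003,0],[0.1,-0.29,-0.01,0,0,-0.006,0],[0.135,-0.41,-0.01,0,0,-0.009,0],[0.173,-0.523,-0.01,0,0,-0.009,0],[0.173,-0.523,-0.01,0,0,-0.009,0]]

```text
time_s: 34.02
tool_pos: [0.5092, -0.2198, 0.0964]
tool_rot: [-179.6, 0.1, 4.2]
force: [0.9, 2.7, -4.5]
grip_width: 0.0115
grasp_force: 55.0
```

Call:
servo_tool:
  series:
    - [[0.03,-0.1,0,0,0,-0.002,0],[0.07,-0.2,0,0,0,-0.004,0],[0.12,-0.32,0,0,0,-0.006,0],[0.16,-0.43,0,0,0,-0.008,0],[0.186,-0.515,0,0,0,-0.008,0],[0.186,-0.515,0,0,0,-0.008,0],[0.186,-0.515,0,0,0,-0.008,0],[0.186,-0.515,0,0,0,-0.008,0]]

```text
time_s: 34.68
tool_pos: [0.5517, -0.0742, 0.0976]
tool_rot: [179.9, 0.1, 5.0]
force: [1.3, -1.1, -4.6]
grip_width: 0.0114
grasp_force: 55.0
```

Run:
```python
from plate import *
st(); o=get_obs(); plate(o['tool_pos'][2]-.0063+.005); plan(552,-72.4,90,5.1)
```

```text
{'time_s': 34.6833, 'tool_pos': [0.5517, -0.0742, 0.0976], 'tool_rot': [179.9423, 0.1472, 4.9672], 'force': [1.2951, -1.0851, -4.6269], 'grip_width': 0.0114, 'grasp_force': 54.9983}
top 472 ctr [635.  -23.8] size 86.8 56.6 ang -85.58 slope deg [0.08 0.31] z 0.0952
scene 532 ctr [530.2 -33.2] size 202.2 88.6 ang 5.72 slope deg [-0.3   0.38] z 0.099
-> [552, -72.4, 90, 5.1] [0.0009, -0.0095, 0.0272] [0.0002, 0.0004, -0.0015] rows 0.2
```

Call:
servo_tool:
  series:
    - [[0.001,-0.008,0.02,0,0,-0.001,0],[0.001,-0.008,0.04,0,0,-0.001,0],[0.001,-0.008,0.04,0,0,-0.001,0],[0.001,-0.008,0.04,0,0,-0.001,0]]

```text
time_s: 35.12
tool_pos: [0.5523, -0.0713, 0.086]
tool_rot: [-180.0, 0.1, 5.1]
force: [0.4, -0.0, -4.8]
grip_width: 0.0113
grasp_force: 55.0
```

Call:
servo_tool:
  series:
    - [[0,0,0.01,0,0,0,0],[0,0,0.02,0,0,0,0],[0,0,0.03,0,0,0,0],[0,0,0.03,0,0,0,0]]

```text
time_s: 35.45
tool_pos: [0.5525, -0.0709, 0.077]
tool_rot: [-180.0, 0.1, 5.2]
force: [0.1, 0.1, -4.5]
grip_width: 0.0118
grasp_force: 55.0
```

Call:
servo_tool:
  series:
    - [[0,0.004,0.005,0,0,0,0],[0,0.004,0.012,0,0,0,0],[0,0.004,0.02,0,0,0,0],[0,0.004,0.02,0,0,0,0]]

```text
time_s: 35.78
tool_pos: [0.5528, -0.0721, 0.0713]
tool_rot: [-180.0, 0.0, 5.2]
force: [0.2, -0.5, -3.7]
grip_width: 0.0112
grasp_force: 55.0
```

```bash
python3 -c "
from h import *
st(); print(get_obs()['wrist_torque'])"
```

```text
{'time_s': 35.7833, 'tool_pos': [0.5528, -0.0721, 0.0713], 'tool_rot': [-179.9931, 0.0426, 5.1579], 'force': [0.2252, -0.47, -3.6946], 'grip_width': 0.0112, 'grasp_force': 54.9983}
[0.00128902 0.2325575  0.0011014 ]
```

Call:
servo_tool:
  series:
    - [[0,0,0.01,0,0,0,0],[0,0,0.02,0,0,0,0],[0,0,0.03,0,0,0,0],[0,0,0.037,0,0,0,0],[0,0,0.037,0,0,0,0]]

```text
time_s: 36.2
tool_pos: [0.5527, -0.0721, 0.06]
tool_rot: [-180.0, 0.1, 5.2]
force: [0.0, -0.3, -4.3]
grip_width: 0.0115
grasp_force: 55.0
```

Call:
servo_tool:
  series:
    - [[0,0,0.005,0,0,0,0],[0,0,0.01,0,0,0,0],[0,0,0.014,0,0,0,0],[0,0,0.014,0,0,0,0]]

```text
time_s: 36.53
tool_pos: [0.5532, -0.0722, 0.0564]
tool_rot: [-180.0, -0.0, 5.2]
force: [0.2, 0.5, -3.6]
grip_width: 0.0115
grasp_force: 55.0
```

```bash
python3 -c "
from plate import *
st(); print(get_obs()['wrist_torque']); plate(.055)"
```

```text
{'time_s': 36.5333, 'tool_pos': [0.5532, -0.0722, 0.0564], 'tool_rot': [-179.9994, -0.0096, 5.1585], 'force': [0.1966, 0.5493, -3.6152], 'grip_width': 0.0115, 'grasp_force': 54.9986}
[-0.09941437  0.1606706   0.01244316]
top 441 ctr [636.1 -21.6] size 87.4 56.9 ang -85.59 slope deg [ 0.05 -0.17] z 0.0546
scene 476 ctr [530.7 -29.3] size 201.3 86.6 ang 5.24 slope deg [-0.13 -0.15] z 0.0575
```

Call:
servo_tool:
  series:
    - [[0,0,0.004,0,0,0,0],[0,0,0.004,0,0,0,0],[0,0,0.004,0,0,0,0.4],[0,0,0.004,0,0,0,0.4],[0,0,0.004,0,0,0,0.4],[0,0,0.004,0,0,0,0.4],[0,0,-0.05,0,0,0,0.4],[0,0,-0.12,0,0,0,0.4],[0,0,-0.25,0,0,0,0.4],[0,0,-0.35,0,0,0,0.4],[0,0,-0.35,0,0,0,0.4]]

```text
time_s: 37.55
tool_pos: [0.5573, -0.0731, 0.1677]
tool_rot: [180.0, -0.6, 5.1]
force: [0.6, -0.6, -0.4]
grip_width: 0.0345
grasp_force: 0.0
```

Call:
servo_tool:
  series:
    - [[-0.4,-0.75,0,0,0,0,0.4],[-0.4,-0.75,0,0,0,0,0.4],[-0.4,-0.75,0,0,0,0,0.4],[-0.4,-0.75,0,0,0,0,0.4],[-0.4,-0.75,0,0,0,0,0.4],[-0.4,-0.75,0,0,0,0,0.4],[-0.4,-0.75,0,0,0,0,0.4],[-0.4,-0.75,0,0,0,0,0.4]]

```text
time_s: 38.22
tool_pos: [0.4119, 0.1437, 0.1612]
tool_rot: [-180.0, 0.0, 5.5]
force: [0.3, -0.2, 0.5]
grip_width: 0.0349
grasp_force: 0.0
```

Run:
```python
from plate import *
st(); plate(.055)
c=cam('scene'); f=c['frame'][140:260,160:290]; cv2.imwrite('pics/s7.png',cv2.resize(f[...,::-1],None,fx=4.6,fy=4.6,interpolation=2))
```

```text
{'time_s': 38.2167, 'tool_pos': [0.4119, 0.1437, 0.1612], 'tool_rot': [-179.959, 0.005, 5.5274], 'force': [0.3324, -0.2404, 0.5041], 'grip_width': 0.0349, 'grasp_force': 0.0}
top 3651 ctr [551.1 -72.2] size 238.0 175.0 ang 5.52 slope deg [-0.07  0.06] z 0.0545
scene 1701 ctr [552.9 -71. ] size 237.7 173.9 ang 5.04 slope deg [-0.18 -0.03] z 0.0574
```

View pics/s7.png

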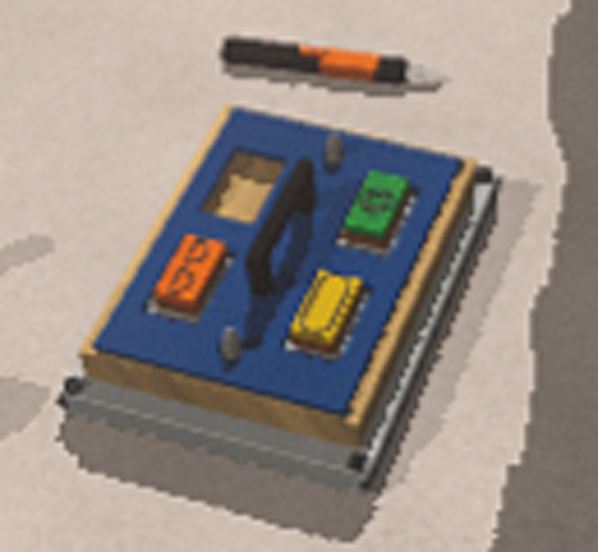

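The plate lies flat with its top at 54.5 mm. Both pins (crop (333,150) and (230,345)) come through the holes, and the three heads stand in the windows. Now for the drawer bar.

Run:
```python
from ins import *
for n in('top','scene'):
    c=cam(n); P=cloud(c); q=(P[...,:2]-[.609,.374]); X=q@ex*1000; Y=q@ey*1000; Z=P[...,2]
    k=(Y>-40)&(Y<45)&(Z>.08)&(Z<.1)&(X>-260)&(X<-220); print(n,'bar',k.sum(),np.median(X[k]))
p=np.array([609,374])-ex*237; print(p); plan(*p.round(1),150,121.6)
```

```text
top bar 0 nan
scene bar 84 -234.88720777673257
[407.14071661 249.81534029]
-> [np.float64(407.1), np.float64(249.8), 150, 121.6] [0.0077, -0.3683, 0.0379] [0.0001, 0.0001, -0.648] rows 16.3
  return _methods._mean(a, axis=axis, dtype=dtype,
  ret = ret.dtype.type(ret / rcount)
```

Call:
servo_tool:
  series:
    - [[0.008,-0.1,0,0,0,-0.46,0.37],[0.008,-0.2,0,0,0,-0.46,0.37],[0.008,-0.3,0,0,0,-0.46,0.37],[0.008,-0.368,0,0,0,-0.46,0.37],[0.008,-0.368,0,0,0,-0.46,0.37],[0.008,-0.368,0,0,0,-0.46,0.37],[0.008,-0.368,0,0,0,-0.46,0.37],[0.008,-0.368,0,0,0,-0.46,0.37],[0.008,-0.368,0,0,0,-0.46,0.37],[0.008,-0.368,0,0,0,-0.46,0.37],[0.008,-0.368,0,0,0,-0.46,0.37],[0.008,-0.368,0,0,0,-0.46,0.37]]

```text
time_s: 39.47
tool_pos: [0.407, 0.2501, 0.1613]
tool_rot: [180.0, 0.0, 88.1]
force: [-0.1, 0.1, 0.1]
grip_width: 0.0324
grasp_force: 0.0
```

Call:
servo_tool:
  series:
    - [[0,0,0,0,0,-0.188,0.37],[0,0,0,0,0,-0.188,0.37],[0,0,0,0,0,-0.188,0.37],[0,0,0,0,0,-0.188,0.37],[0,0,0,0,0,-0.188,0.37],[0,0,0,0,0,-0.188,0.37],[0,0,0,0,0,-0.188,0.37],[0,0,0,0,0,-0.188,0.37]]

```text
time_s: 40.13
tool_pos: [0.4064, 0.2507, 0.1614]
tool_rot: [180.0, 0.0, 121.6]
force: [0.5, 0.1, -0.2]
grip_width: 0.0319
grasp_force: 0.0
```

Run:
```python
from ins import *
st(); plan(407.1,249.8,57,121.7)
```

```text
{'time_s': 40.1333, 'tool_pos': [0.4064, 0.2507, 0.1614], 'tool_rot': [179.9993, 0.0143, 121.5834], 'force': [0.4754, 0.1328, -0.2292], 'grip_width': 0.0319, 'grasp_force': 0.0}
-> [407.1, 249.8, 57, 121.7] [-0.0038, 0.0003, 0.3481] [0.0, 0.0001, -0.0006] rows 2.5
```

Call:
servo_tool:
  series:
    - [[0,0,0.1,0,0,0,0.37],[0,0,0.17,0,0,0,0.37],[0,0,0.23,0,0,0,0.37],[0,0,0.29,0,0,0,0.37],[0,0,0.34,0,0,0,0.37],[0,0,0.347,0,0,0,0.37],[0,0,0.347,0,0,0,0.37]]

```text
time_s: 40.72
tool_pos: [0.4054, 0.2506, 0.0567]
tool_rot: [-179.9, 0.0, 121.7]
force: [-0.0, 0.1, 0.5]
grip_width: 0.032
grasp_force: 0.0
```

Call:
servo_tool:
  series:
    - [[0,0,0,0,0,0,0],[0,0,0,0,0,0,0],[0,0,0,0,0,0,0],[0,0,0,0,0,0,0],[0,0,0,0,0,0,0],[0,0,0,0,0,0,0]]
  grip_force: 30

```text
time_s: 41.22
tool_pos: [0.4063, 0.2518, 0.0581]
tool_rot: [179.9, -0.0, 121.8]
force: [0.4, -0.1, 2.5]
grip_width: 0.0091
grasp_force: 30.0
```

Run:
```python
from ins import *
st(); plan(497.2,306.9,57,121.7)
```

```text
{'time_s': 41.2167, 'tool_pos': [0.4063, 0.2518, 0.0581], 'tool_rot': [179.9195, -0.0285, 121.7921], 'force': [0.4146, -0.1496, 2.4537], 'grip_width': 0.0091, 'grasp_force': 29.9989}
-> [497.2, 306.9, 57, 121.7] [-0.0033, 0.3543, 0.004] [0.0004, -0.0002, 0.0005] rows 2.5
```

Call:
servo_tool:
  series:
    - [[0,0.05,0,0,0,0,0],[0,0.1,0,0,0,0,0],[0,0.15,0,0,0,0,0],[0,0.2,0,0,0,0,0],[0,0.25,0,0,0,0,0],[0,0.29,0,0,0,0,0],[0,0.32,0,0,0,0,0],[0,0.34,0,0,0,0,0],[0,0.352,0,0,0,0,0],[0,0.36,0,0,0,0,0],[0,0.365,0,0,0,0,0],[0,0.365,0,0,0,0,0]]

```text
time_s: 42.22
tool_pos: [0.4983, 0.3078, 0.058]
tool_rot: [-179.8, 0.0, 121.8]
force: [-3.6, -3.7, 8.0]
grip_width: 0.0088
grasp_force: 30.0
```

Call:
servo_tool:
  series:
    - [[0,0.005,0,0,0,0,0],[0,0.01,0,0,0,0,0],[0,0.01,0,0,0,0,0]]

```text
time_s: 42.47
tool_pos: [0.4982, 0.3077, 0.058]
tool_rot: [-179.5, -0.0, 121.8]
force: [-11.0, -7.6, 15.4]
grip_width: 0.0088
grasp_force: 30.0
```

Call:
servo_tool:
  series:
    - [[0,0,0,0,0,0,0.37],[0,0,0,0,0,0,0.37],[0,0,0,0,0,0,0.37],[0,0,0,0,0,0,0.37],[0,-0.01,-0.1,0,0,0,0.37],[0,-0.01,-0.2,0,0,0,0.37],[0,-0.01,-0.33,0,0,0,0.37],[0,-0.01,-0.45,0,0,0,0.37]]

```text
time_s: 43.13
tool_pos: [0.4988, 0.309, 0.1938]
tool_rot: [180.0, 0.0, 121.8]
force: [0.5, 1.2, 0.8]
grip_width: 0.0323
grasp_force: 0.0
```

Call:
servo_tool:
  series:
    - [[0.55,0,0,0,0,0,0.37],[0.55,0,0,0,0,0,0.37],[0.55,0,0,0,0,0,0.37],[0.55,0,0,0,0,0,0.37],[0.55,0,0,0,0,0,0.37],[0.55,0,0,0,0,0,0.37],[0.55,0,0,0,0,0,0.37]]

```text
time_s: 43.72
tool_pos: [0.4123, 0.449, 0.1921]
tool_rot: [180.0, 0.1, 121.8]
force: [0.3, -0.5, -0.3]
grip_width: 0.0322
grasp_force: 0.0
```

Run:
```python
from ins import *
from plate import plate
st(); plate(.055)
for n in('top','scene'):
    c=cam(n); P=cloud(c); q=(P[...,:2]-[.609,.374]); X=q@ex*1000; Y=q@ey*1000; Z=P[...,2]
    m=(abs(Y)<45)&(Z>.08)&(Z<.098)&(X>-160)&(X<-105); print(n,'bar',m.sum(),np.median(X[m]) if m.any() else '')
    save(c,n+'9.png')
```

```text
{'time_s': 43.7167, 'tool_pos': [0.4123, 0.449, 0.1921], 'tool_rot': [179.9915, 0.0642, 121.823], 'force': [0.2957, -0.5385, -0.2931], 'grip_width': 0.0322, 'grasp_force': 0.0}
top 3683 ctr [550.9 -73. ] size 237.4 175.2 ang 5.13 slope deg [-0.07  0.08] z 0.0545
scene 1708 ctr [552.6 -71. ] size 237.9 173.9 ang 5.04 slope deg [-0.1   0.06] z 0.0574
top bar 127 -131.57923592391205
scene bar 98 -126.66591739911789
```

View pics/scene9.png

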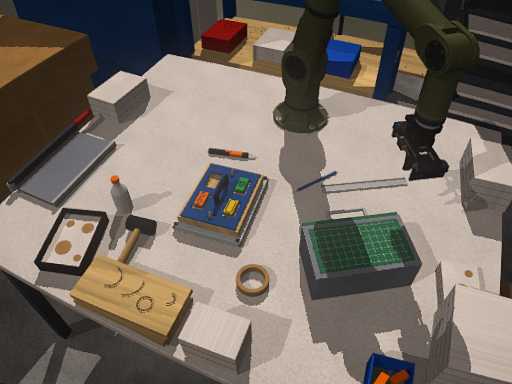

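The drawer is shut against its stop (bar at (348,211)). The plate is flat on the board at (222,200), and the other things are where they were.

```bash
python3 -c "
from cell import env
print(env.sign_off())"
```

```text
the job is handed in; nothing more can be done
None
```

The job is done and handed in at about 44 s of robot time: all three inserts in the drawer (yellow, orange, green; there was no red one) are flush in the die board, the blue plate lies flat over both pins, and the drawer is shut.

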